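# Press the top lifts onto a batch of shoe heels

### The job

Stand all the loose wooden heel blocks upright in a row along the middle of the press bed, lay the clamp bar over them across both forked posts so that it sits flat between the lugs and let go of it, then push the pedal right down to its stop and hold it there for two seconds. Afterwards let the pedal come up, put the bar back flat across both of its rest blocks, and stand all the heels upright, rubber up and side by side, on the floor of the grey tray. Leave the other things on the bench where they are.

Things in the scene. Friction and masses are not known exactly. Their poses are not given: they have to be found in the camera images.
- heel0: heel block: pale wood, black rubber on top, D-shaped from above, 62 mm long (x: flat end at -31, round end of radius 26 at +31), 52 mm wide (y: flat parallel sides from x = -31 to +5), 48 mm high, 0.11 kg. Origin: centre of its underside, z up. Starts upright, rubber up, any yaw, on the left of the bench. 2 or 3 of heel0 to heel3 are there in a run
- heel1: the same as heel0; may be absent
- heel2: the same as heel0; may be absent
- heel3: the same as heel0; may be absent
- bar: the clamp bar: flat steel bar 40 mm (x) by 280 mm (y) by 12 mm (z) with a dark wooden grip block on the middle of its upper face, 24 mm (x) by 70 mm (y), from 12 to 48 mm above the underside; about 0.5 kg. Origin: centre of its underside. Starts lying across its rest blocks
- bar_rest: fixed rest for the bar: a thin plywood board with two wooden blocks at y = +100 and -100 mm, each 90 mm (x) by 30 mm (y), flat tops 30 mm above the origin. Origin: centre of its underside on the bench; the bar lies along its y
- press: fixed heel press: red base 130 mm (x) by 310 mm (y), with a cork-topped bed between two grey forked posts at y = +125 and -125 mm. The posts sink 14 mm as the pedal goes to its stop, lowering a bar laid on them onto the heels, and lift it again with the pedal. Origin: centre of its underside on the bench
- bed (a point): centre of the top of the press bed, a cork pad 110 mm (x) by 222 mm (y), 12 mm above the bench; axes as the press. The heels stand in a row along its y
- saddle_left (a point): centre of the flat saddle of the post at y = +125 mm, 70 mm above the bench with the pedal up (10 mm above the tops of heels on the bed). The post is 88 mm (x) by 24 mm (y); beside the saddle two lugs rise 22 mm higher, 56 mm apart in x. The bar lies along the press's y on both saddles, between the lugs
- saddle_right (a point): the same on the other post, at y = -125 mm
- pedal (a joint): angle of the press pedal: 0 up (at rest), 0.30 rad at its bottom stop, where the plate is level. It springs back when let go; about 4 to 6 N at the pad to start it, about 11 N to hold it at the stop
- pedal_pad (a point): where to press: top of the pedal's aluminium plate (125 mm long, 64 mm wide, black ribs at the free end), 25 mm from the free end, 100 mm from the hinge, which is on the side nearer the robot. About 63 mm above the bench with the pedal up, 34 mm at the stop. Moves with the plate; its x axis runs along the plate from hinge to free end
- tray: fixed grey open tray for finished heels, 270 mm (x) by 150 mm (y) outside, walls 5 mm thick and 22 mm high, inner floor 5 mm above the origin. Origin: centre of its underside on the bench
- tack_jar: bystander, to be left alone: closed glass jar of tacks, 68 mm across, 85 mm high, beyond the press. Origin at its underside
- polish_tin: bystander, to be left alone: flat round tin, 72 mm across, 26 mm high, left of the heels. Origin at its underside
- spool: bystander, to be left alone: upright thread spool, 64 mm across, 78 mm high, right of the press. Origin at its underside
- hammer: bystander, to be left alone: hammer lying at the near left of the bench. Origin at its underside
- brush: bystander, to be left alone: hand brush lying at the near right of the bench. Origin at its underside
- last: bystander, to be left alone: green plastic shoe last lying beyond the heels, about 230 mm long, 75 mm high. Origin at its underside
Not all that is in view belongs to the job. What is shaped like the heel3 but green or orange is not meant. What is shaped like the heel0 but purple is not meant.

How it is judged:
By the outcome, as a careful person would: the job done as asked, in the order asked, and still so for the second after the job is handed in, with the robot touching nothing.
Of heel0, heel1, heel2, heel3 only 2 to 3 are there at a start; the rules pass over those that are not, and their reading is None.
At some moment in a run one of heel0, heel1, heel2, heel3 may be knocked a few centimetres aside while the robot is not near it.
It also fails if it takes over 210 s, if anything falls off the work surface, if the arm or the gripper's body presses on something with over 40 N, if the wrist force passes 120 N, or if a joint passes its speed limit or range.

### The arm

A 6-joint arm with a two-finger parallel gripper is mounted at the origin on the work surface. World frame = base frame: x ahead of the robot, y to its left, z up, the work surface at z = 0. Lengths are in m, angles in degrees, forces in N, time in s.
With the tool pointing down it reaches from about 0.4 to 0.825 m from the base axis. Payload 7 kg.
Tool frame: the origin (TCP) lies at the centre of the arm's flange, where the gripper is bolted on; the fingertips stand 178 mm ahead of it and the grasp point (between the pads) lies 159 mm ahead of it; z points along the fingers, y is the line along which they close (so a half turn about z gives the same grasp; the last joint's range is limited). The gripper opens to 88 mm and grips with 3 to 60 N. Pads are 19 mm wide; open, the fingers measure 130 mm over their backs; the gripper's body (78 mm by 193 mm) begins 47 mm behind the grasp point.
Start: joints at [-54.368, 20.546, 0.682, 0, -70.136, -16.507], TCP at [0.221, -0.638, 0.405] pointing down, gripper open.
Joint ranges: [-176.03, 176.03], [-82.01, 121.73], [-58.28, 71.71], [-173.87, 95.51], [-174.79, -0.11], [-173.66, 173.66]. Speed limits (degrees/s): [136.94, 136.94, 172.46, 180, 180, 180].

### API

Orientations are given as [roll, pitch, yaw] about the fixed x, y, z axes, in that order (R = Rz(yaw) Ry(pitch) Rx(roll)).
In Python, from plant import telemetry, snapshot, workorder, nets gives the robot as it stands.
- The arm moves only by the shell command python3 -m creep 'ROWS'. ROWS is JSON, a list that holds one entry, the list of rows, each a list of 5 numbers: the shift along the tool's x, y, z normalised to -1 to 1, where 1 is 0.2 m, then the turn about the tool's z normalised to -1 to 1, where 1 is pi/2 rad, then the opening, from 0 (shut) to 1 (fully open). In form: [[[x, y, z, spin, hand], ...]]. A call has 1 to 8 rows; each row shifts and turns the commanded pose from where the row before left it, along the tool's axes as they then stand; what a row does not reach is not made up. A row lasts 1/12 s, in which the tool goes at most 41.7 mm and 7.16 degrees, less where a joint would pass 70% of its speed; a pose out of reach is approached as far as the arm can. A call with a number of a shift or a turn outside -1 to 1 is refused whole. A call with a gripper value outside its range is refused whole. The fingers move at their own pace and stop on an object; the grip force is fixed at half the most. Time passes only in rows, so rows that do not move let the fingers close. It gives the time, the measured TCP pose, the force, the opening and the grip force at its end, in the units of the state.
- telemetry.get_obs(): the state, without advancing time (a new reading comes with each control period).
- snapshot(name): name is "scene" or "top" or "wrist"; returns a dict with "frame" (420x560x3 uint8, red, green, blue), "fx", "fy", "cx", "cy" (pixels), "rvec" (rotation vector, rad) and "tvec" (3), from world to camera coordinates, as OpenCV has them; the wrist camera has in their place "mount" (4x4, takes a point from camera to tool coordinates, whose origin is the TCP and whose axes are the flange's). Camera axes: x right, y down, z forward; pixel columns grow to the right and rows downward; lengths in m; the calibration is good to about 2 mm. A picture is of the moment at which its call begins: read the wrist's pose just before it. There is no depth.
- workorder.close_job(): hands the job in; it is judged then, once.
Trained networks look in a picture, given as the dict that the camera call returned (one of the last four; its "shot" number tells which), for a name from the list of things; names that differ only in an ending like _2 or _b are one class to them, and where a whole thing is asked for, a point or a joint stands for the part that bears it (a point fixed in the world has none). Each returns a list of dicts, best first, with "confidence" (0 to 1); they miss things now and then, are a little off and sometimes report something else, mostly with a low value. They report only what shows in the picture. A call takes as long as a camera call. They do not tell look-alikes from the thing itself.
- nets.find_in(picture, query): "uv" ([column, row] in pixels, amid what is visible of it).
- nets.masks_of(picture, query): "region" (420x560 bool, what is visible of it) and "uv" ([column, row] in pixels, amid what is visible of it).
- nets.landmark_of(picture, query): "uv" ([column, row] in pixels: a listed point, or the origin of a listed thing).
The state is a dict: "clock": time; "joint_pos": joint angles; "qvel": joint speeds; "tau": joint torques, N m; "tool_pos": TCP position; "orientation": TCP orientation; "force": force on the tool from outside, world axes, zero at the start; "moment": the same for the moment, N m; "opening": finger opening in m; "gripper_force": force on a finger pad.
Only numpy, scipy, OpenCV 4.12 (cv2) and the standard library are available. Lean on these libraries where they do the work, as an engineer would, in place of code of your own. Each camera call takes 0.05 s, during which the arm holds its last target. There are 200 camera calls.

## Working session

There is one attempt and no reset: what is moved stays moved. The work goes in short steps, Python scripts to look and compute and a shell command to move; the robot and the scene stay as the last step left them, time stands still between calls to the robot, and variables do not carry over. Pictures are saved under pics/ and viewed, at most 20 in all, crops included, and the job is handed in when it is done.

```bash
ls; mkdir -p pics; cat > h.py <<'E'
import numpy as np, cv2
from plant import telemetry, snapshot, workorder, nets
from scipy.spatial.transform import Rotation as R
def save(s,n): cv2.imwrite('pics/'+n, s['frame'][:,:,::-1])
def cam(s,obs=None):
    K=np.array([[s['fx'],0,s['cx']],[0,s['fy'],s['cy']],[0,0,1]])
    if 'mount' in s:
        T=np.eye(4);T[:3,:3]=R.from_euler('xyz',obs['orientation'],degrees=True).as_matrix();T[:3,3]=obs['tool_pos']
        M=np.linalg.inv(T@np.array(s['mount']));return K,M[:3,:3],M[:3,3]
    return K,cv2.Rodrigues(np.array(s['rvec'],float))[0],np.array(s['tvec'],float).ravel()
def ray(s,uv,z,obs=None):
    K,Rm,t=cam(s,obs);C=-Rm.T@t;d=Rm.T@np.linalg.inv(K)@np.array([uv[0],uv[1],1.]);return C+d*(z-C[2])/d[2]
def proj(s,P,obs=None):
    K,Rm,t=cam(s,obs);p=(Rm@np.atleast_2d(P).T).T+t;p=p@K.T;return p[:,:2]/p[:,2:]
E
python3 - <<'E'
from h import *
print(telemetry.get_obs())
top=snapshot('top');save(top,'top0.png')
sc=snapshot('scene');save(sc,'scene0.png')
for q,z in [('heel0',.0),('bar',.03),('bar_rest',0),('press',0),('bed',.012),('saddle_left',.07),('saddle_right',.07),('pedal_pad',.063),('tray',0),('tack_jar',0),('spool',0),('last',0),('polish_tin',0)]:
  for n,s in(('top',top),('scene',sc)):
    print(q,n,[(np.round(ray(s,d['uv'],z)[:2],3).tolist(),np.round(d['uv']).tolist(),round(d['confidence'],2)) for d in nets.landmark_of(s,q)[:7]])
E
```

```text
pics
{'clock': 0.0, 'joint_pos': array([-5.43676332e+01,  2.05898915e+01,  6.33315005e-01, -1.90794614e-02,
       -7.01353616e+01, -1.65079018e+01]), 'qvel': array([-0.07522668,  0.03537523, -0.02216185, -0.04355781,  0.0343166 ,
       -0.0358921 ]), 'tau': array([-3.76070716e-05, -5.82720244e+01,  2.93048662e+01,  6.99722528e+00,
        6.72475944e-03, -1.51710210e-04]), 'tool_pos': array([ 0.22108468, -0.63755597,  0.40373966]), 'orientation': array([ 1.79906755e+02, -8.92972590e-03, -1.60882025e+02]), 'force': array([ 0.72113901,  0.2794313 , -0.95023278]), 'moment': array([ 0.0230361 , -0.02904696, -0.009839  ]), 'gripper_force': 0.0, 'opening': 0.08749827948346205}
heel0 top [([0.564, 0.285], [194.0, 189.0], 0.96), ([0.395, 0.468], [128.0, 251.0], 0.96), ([0.536, 0.407], [150.0, 200.0], 0.92), ([0.437, 0.361], [167.0, 235.0], 0.7), ([0.653, 0.479], [124.0, 159.0], 0.68)]
heel0 scene [([0.661, 0.471], [438.0, 229.0], 0.9), ([0.562, 0.28], [364.0, 222.0], 0.77), ([0.38, 0.467], [394.0, 177.0], 0.73), ([0.542, 0.404], [399.0, 210.0], 0.68), ([0.426, 0.356], [369.0, 191.0], 0.62)
[... 955 characters left out ...]
0, 199.0], 0.84), ([0.429, 0.363], [166.0, 238.0], 0.57)]
tray scene [([0.416, 0.009], [263.0, 210.0], 0.38)]
tack_jar top [([0.759, 0.0], [295.0, 118.0], 0.91), ([0.432, 0.361], [167.0, 237.0], 0.45)]
tack_jar scene [([0.762, -0.009], [292.0, 292.0], 0.92), ([0.73, 0.273], [387.0, 260.0], 0.62), ([0.417, -0.227], [187.0, 226.0], 0.34)]
spool top [([0.769, -0.251], [384.0, 113.0], 0.61)]
spool scene [([0.765, -0.248], [199.0, 316.0], 0.96)]
last top [([0.729, 0.281], [195.0, 130.0], 0.71)]
last scene [([0.725, 0.275], [386.0, 259.0], 0.78), ([0.517, -0.4], [130.0, 261.0], 0.59), ([0.535, 0.406], [398.0, 208.0], 0.37)]
polish_tin top []
polish_tin scene [([0.519, 0.528], [431.0, 197.0], 0.7)]
```

View pics/top0.png

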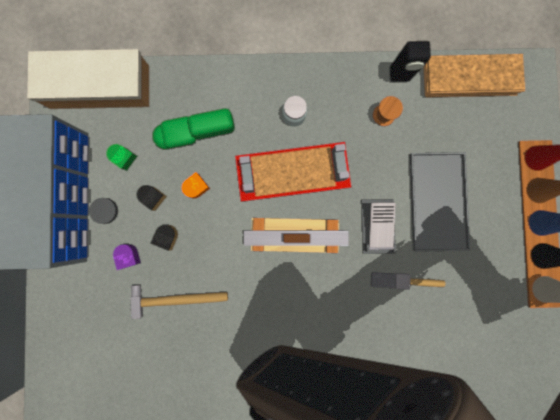

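View pics/scene0.png

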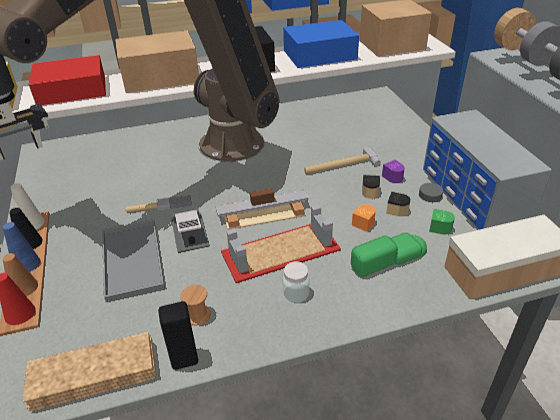

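```bash
cat >> h.py <<'E'
def go(x,y,z,yaw,obs=None):
    "prints needed spin (units) and shift in tool units AFTER the spin"
    o=obs or telemetry.get_obs();p=np.array(o['tool_pos']);cy=o['orientation'][2]
    dy=(yaw-cy+180)%360-180
    Rm=R.from_euler('xyz',[180,0,yaw],degrees=True).as_matrix()
    d=Rm.T@(np.array([x,y,z])-p)/.2
    Rc=R.from_euler('xyz',[180,0,cy],degrees=True).as_matrix()
    print('spin',round(-dy/90,4),'shift after spin',d.round(4),'shift before spin',(Rc.T@(np.array([x,y,z])-p)/.2).round(4))
def st():
    o=telemetry.get_obs();print(round(o['clock'],2),'p',np.round(o['tool_pos'],4),'rpy',np.round(o['orientation'],2),'J',np.round(o['joint_pos'],0),'F',np.round(o['force'],1),'op',round(o['opening'],4),'gf',round(o['gripper_force'],1));return o
E
python3 - <<'E'
from h import *
s=snapshot('wrist');print(np.round(s['mount'],3),s['fx'],s['cx'],s['cy'])
go(.56,0,.404,-180);go(.50,.36,.404,-180)
E
python3 -m creep '[[[-0.1,0,0,0.079,1],[-0.1,0,0,0.079,1],[0,0,0,0.053,1]]]'; python3 -c "
from h import *
st();go(.56,-0.05,.404,-180);go(.50,.36,.404,-180)"
```

```text
[[ 0.002 -0.963 -0.269  0.073]
 [ 1.     0.002  0.    -0.   ]
 [ 0.    -0.269  0.963  0.021]
 [ 0.     0.     0.     1.   ]] 291.5025995022522 273.5960350387259 209.43500025810164
spin 0.2125 shift after spin [-1.6944  3.1886  0.0032] shift before spin [-2.6456  2.4575  0.0032]
spin 0.2125 shift after spin [-1.3944e+00  4.9886e+00  3.2000e-03] shift before spin [-2.9518e+00  4.2565e+00  3.2000e-03]
clock: 1.7
tool_pos: [0.2619, -0.6265, 0.4046]
orientation: [-180.0, 0.0, 179.8]
force: [-0.7, -0.1, 0.1]
opening: 0.0875
gripper_force: 0.0
1.7 p [ 0.2619 -0.6265  0.4046] rpy [-1.7999e+02  3.0000e-02  1.7983e+02] J [-51.  21.   1.  -0. -70. -39.] F [-0.7 -0.1  0.1] op 0.0875 gf 0.0
spin -0.0019 shift after spin [-1.4905e+00  2.8825e+00  2.8000e-03] shift before spin [-1.4819e+00  2.8869e+00  2.8000e-03]
spin -0.0019 shift after spin [-1.1905e+00  4.9325e+00  2.8000e-03] shift before spin [-1.1759e+00  4.9360e+00  2.8000e-03]
```

```bash
python3 -m creep '[[[-0.093,0.18,0,0,1],[-0.093,0.18,0,0,1],[-0.093,0.18,0,0,1],[-0.093,0.18,0,0,1],[-0.093,0.18,0,0,1],[-0.093,0.18,0,0,1],[-0.093,0.18,0,0,1],[-0.093,0.18,0,0,1]]]'>/dev/null; python3 -m creep '[[[-0.093,0.18,0,0,1],[-0.093,0.18,0,0,1],[-0.093,0.18,0,0,1],[-0.093,0.18,0,0,1],[-0.093,0.18,0,0,1],[-0.093,0.18,0,0,1],[-0.093,0.18,0,0,1],[-0.093,0.18,0,0,1]]]'; python3 - <<'E'
from h import *
o=st();s=snapshot('wrist');save(s,'w1.png')
for q,z in [('bar',.03),('bar_rest',0),('press',0),('bed',.012),('saddle_left',.07),('saddle_right',.07),('pedal_pad',.063),('tack_jar',0)]:
    print(q,[(np.round(ray(s,d['uv'],z,o)[:2],4).tolist(),np.round(d['uv']).tolist(),round(d['confidence'],2)) for d in nets.landmark_of(s,q)[:3]])
go(.50,.36,.404,-180)
E
```

```text
clock: 3.03
tool_pos: [0.5563, -0.0483, 0.4051]
orientation: [180.0, 0.0, -179.8]
force: [1.3, -0.5, 0.4]
opening: 0.0878
gripper_force: 0.0
3.03 p [ 0.5563 -0.0483  0.4051] rpy [ 1.7999e+02  5.0000e-02 -1.7985e+02] J [  15.   10.  -14.    0.  -66. -105.] F [ 1.3 -0.5  0.4] op 0.0878 gf 0.0
bar [([0.4246, 0.002], [320.0, 73.0], 0.87)]
bar_rest [([0.4295, 0.011], [323.0, 82.0], 0.66)]
press []
bed [([0.6107, 0.0123], [319.0, 226.0], 0.57)]
saddle_left [([0.5949, 0.1313], [431.0, 230.0], 0.59), ([0.5096, -0.3302], [8.0, 152.0], 0.4), ([0.618, -0.116], [215.0, 248.0], 0.25)]
saddle_right [([0.6162, -0.1143], [217.0, 247.0], 0.6)]
pedal_pad [([0.4877, -0.2233], [110.0, 131.0], 0.76)]
tack_jar [([0.7592, -0.0003], [305.0, 316.0], 0.71)]
spin 0.0005 shift after spin [0.2768 2.057  0.0044] shift before spin [0.2751 2.0572 0.0044]
```

View pics/w1.png

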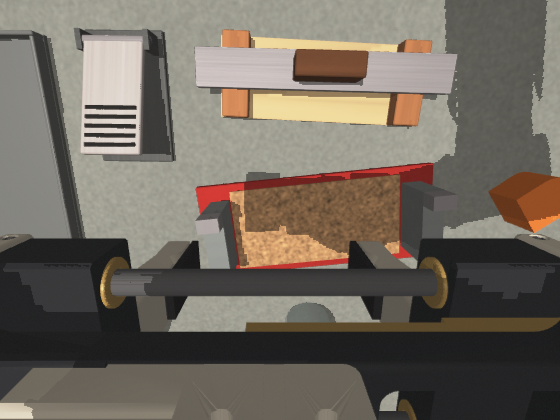

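```bash
python3 -m creep '[[[0.035,0.2,0,0,1],[0.035,0.2,0,0,1],[0.035,0.2,0,0,1],[0.035,0.2,0,0,1],[0.035,0.2,0,0,1],[0.035,0.2,0,0,1],[0.035,0.2,0,0,1],[0.03,0.2,0,0,1]]]'>/dev/null; python3 -m creep '[[[0,0.2,0,0,1],[0,0.2,0,0,1],[0,0,0,0,1]]]' >/dev/null; python3 - <<'E'
from h import *
w=dict(tool_pos=[.5563,-.0483,.4051],orientation=[180,0,-179.85])
o=st();s=snapshot('wrist');save(s,'w2.png')
for uv,z in [((197,187),.012),((433,163),.012),((195,47),.042),((457,55),.042),((195,88),.042),((452,95),.042),((83,154),.063),((142,154),.063)]: print(uv,ray(s,uv,z,w).round(4)[:2])
for d in nets.landmark_of(s,'heel0')[:6]: print(ray(s,d['uv'],0,o).round(4)[:2],np.round(d['uv']),round(d['confidence'],2))
for d in nets.masks_of(s,'heel0')[:6]:
    m=d['region'];print(np.round(d['uv']),m.sum(),s['frame'][m].mean(0).round(0))
E
```

```text
4.4 p [0.5001 0.3543 0.4042] rpy [ 1.7995e+02  5.0000e-02 -1.7974e+02] J [  54.   15.   -8.    0.  -68. -143.] F [ 0.4 -0.4  0.8] op 0.0873 gf 0.0
(197, 187) [ 0.5574 -0.148 ]
(433, 163) [0.5252 0.1531]
(195, 47) [ 0.4015 -0.1322]
(457, 55) [0.408  0.1451]
(195, 88) [ 0.4417 -0.1349]
(452, 95) [0.4477 0.1464]
(83, 154) [ 0.5114 -0.2557]
(142, 154) [ 0.5111 -0.1917]
[0.4364 0.3576] [277. 135.] 0.96
[0.6539 0.481 ] [359. 288.] 0.94
[0.5701 0.2807] [221. 234.] 0.94
[0.5437 0.4023] [308. 216.] 0.84
[0.3823 0.4632] [363.  90.] 0.72
[218. 239.] 2118 [214. 134.  65.]
[308. 222.] 2307 [47. 43. 38.]
[355. 306.] 673 [ 73. 168.  88.]
[372.  83.] 3337 [135.  74. 154.]
[275. 135.] 2443 [60. 57. 54.]
[ 80. 224.] 3915 [184. 101.  78.]
```

View pics/w2.png

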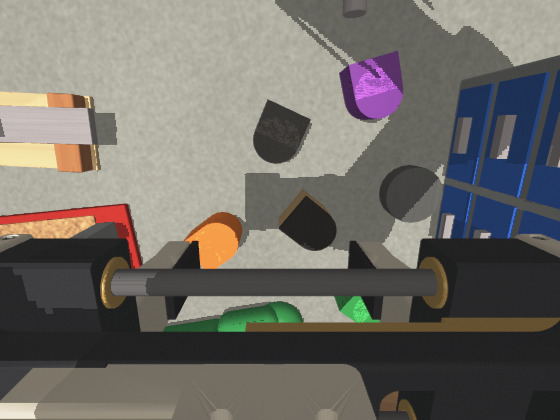

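```bash
cat >> h.py <<'E'
from scipy.optimize import minimize
a=np.linspace(-np.pi/2,np.pi/2,15)
D=np.vstack([[[-.031,-.026],[-.031,.026]],np.c_[.005+.026*np.cos(a),.026*np.sin(a)]])
def sil(s,o,p,z0):
    c,q=np.cos(p[2]),np.sin(p[2]);xy=D@np.array([[c,q],[-q,c]])+p[:2]
    P=np.vstack([np.c_[xy,np.full(len(xy),z)] for z in(z0,z0+.048)])
    h=cv2.convexHull(proj(s,P,o).astype(np.float32))
    m=np.zeros((840*2,560*4),np.uint8);cv2.fillPoly(m,[np.round(h*4+1.5).astype(int)],1);
    return cv2.resize(m[:1680].astype(np.float32),(560,420),interpolation=cv2.INTER_AREA)
def fit(s,o,mask,xy,z0=0.):
    best=None
    f=lambda p:1-np.minimum(sil(s,o,p,z0),mask).sum()/np.maximum(sil(s,o,p,z0),mask).sum()
    c=sorted([(f([xy[0],xy[1],t]),t) for t in np.radians(np.arange(0,360,30))])[:3]
    rs=[minimize(f,[xy[0],xy[1],t],method='Nelder-Mead',options=dict(initial_simplex=[[xy[0],xy[1],t],[xy[0]+.008,xy[1],t],[xy[0],xy[1]+.008,t],[xy[0],xy[1],t+.3]],maxiter=120)) for _,t in c]
    r=min(rs,key=lambda r:r.fun);return r.x[0].round(4),r.x[1].round(4),np.degrees(r.x[2]).round(1)%360,round(1-r.fun,3)
def heels(s,o,z0=0.):
    for d in nets.masks_of(s,'heel0')[:6]:
        m=d['region'];c=s['frame'][m].mean(0)
        if m.sum()>400 and c.max()-c.min()<60:
            print('heel',np.round(d['uv']),c.round(0),round(d['confidence'],2),fit(s,o,m.astype(np.float32),ray(s,d['uv'],z0+.024,o)[:2],z0))
E
python3 - <<'E'
from h import *
o=st();s=snapshot('wrist');heels(s,o)
E
```

```text
4.55 p [0.5    0.3492 0.4043] rpy [-1.7997e+02 -3.0000e-02 -1.7988e+02] J [  53.   14.   -8.   -0.  -68. -143.] F [ 0.2  0.6 -0. ] op 0.0873 gf 0.0
heel [282. 135.] [58. 56. 53.] 0.85 (np.float64(0.4358), np.float64(0.3579), np.float64(336.6), np.float64(0.976))
heel [311. 221.] [47. 43. 38.] 0.58 (np.float64(0.5442), np.float64(0.4004), np.float64(52.0), np.float64(0.977))
```

```bash
python3 -c "
from h import *
go(.539,.394,.404,-128)"; python3 -m creep '[[[0,0,0,-0.079,1],[0,0,0,-0.079,1],[0,0,0,-0.079,1],[0,0,0,-0.079,1],[0,0,0,-0.079,1],[0,0,0,-0.079,1],[0,0,0,-0.079,1],[0,0,0,-0.022,1]]]' >/dev/null; python3 -c "
from h import *
st();go(.539,.394,.189,-128)"
```

```text
spin -0.5772 shift after spin [-0.3    -0.0122  0.0042] shift before spin [-0.1945  0.2287  0.0042]
5.32 p [0.5003 0.3479 0.4052] rpy [-1.8000e+02  4.0000e-02 -1.2781e+02] J [ 53.  14.  -8.   0. -68. -91.] F [ 0.  -0.1  0.4] op 0.0875 gf 0.0
spin 0.0021 shift after spin [-0.3011 -0.0106  1.0812] shift before spin [-0.3011 -0.0116  1.0812]
```

```bash
python3 -m creep '[[[-0.15,-0.005,0,0,1],[-0.15,-0.005,0,0,1],[0,0,0.15,0,1],[0,0,0.15,0,1],[0,0,0.15,0,1],[0,0,0.15,0,1],[0,0,0,0,1],[0,0,0,0,1]]]' >/dev/null; python3 - <<'E'
from h import *
o=st();s=snapshot('wrist');heels(s,o);go(.539,.394,.189,-128)
t=snapshot('top');heels(t,None)
E
```

```text
5.98 p [0.5388 0.3941 0.2841] rpy [-1.7998e+02 -1.7000e-01 -1.2819e+02] J [ 53.  25.  -9.   0. -56. -91.] F [ 0.5 -0.1  0.5] op 0.0876 gf 0.0
heel [360. 102.] [57. 55. 51.] 0.96 (np.float64(0.4322), np.float64(0.3597), np.float64(159.4), np.float64(0.841))
heel [231. 321.] [44. 89. 50.] 0.94 (np.float64(0.6389), np.float64(0.4595), np.float64(222.0), np.float64(0.185))
heel [275. 226.] [50. 46. 41.] 0.87 (np.float64(0.5444), np.float64(0.4005), np.float64(51.9), np.float64(0.955))
spin -0.0015 shift after spin [ 0.0067 -0.0025  0.4907] shift before spin [ 0.0067 -0.0025  0.4907]
heel [165. 238.] [58. 56. 51.] 0.58 (np.float64(0.4358), np.float64(0.3596), np.float64(335.9), np.float64(0.961))
```

```bash
python3 -m creep '[[[0.006,0,0.14,0,1],[0,0,0.14,0,1],[0,0,0.14,0,1],[0,0,0.07,0,1],[0,0,0,0,1],[0,0,0,0,0],[0,0,0,0,0],[0,0,0,0,0]]]' >/dev/null;python3 -m creep '[[[0,0,0,0,0],[0,0,0,0,0],[0,0,0,0,0],[0,0,0,0,0]]]'; python3 -m creep '[[[0,0,-0.1,0,0],[0,0,-0.2,0,0],[0,0,-0.2,0,0],[0,0,-0.2,0,0],[0,0,-0.2,0,0],[0,0,0,0,0]]]'; python3 -c "
from h import *
o=st()
c=np.array([.607,.009]);y=np.radians(5.7)
print(c+.045*np.array([-np.sin(y),np.cos(y)]), c-.045*np.array([-np.sin(y),np.cos(y)]))
go(.607,.009,.37,-84.3)"
```

```text
clock: 7.18
tool_pos: [0.5379, 0.3947, 0.1875]
orientation: [-180.0, 0.1, -128.1]
force: [-0.9, -0.5, 4.9]
opening: 0.0519
gripper_force: 30.0
clock: 7.68
tool_pos: [0.5392, 0.3956, 0.3765]
orientation: [-179.8, 0.8, -128.0]
force: [1.7, 1.4, 1.6]
opening: 0.0516
gripper_force: 30.0
7.68 p [0.5392 0.3956 0.3765] rpy [-179.85    0.76 -128.04] J [ 53.  21.  -3.   0. -66. -91.] F [1.7 1.4 1.6] op 0.0516 gf 30.0
[0.60253061 0.0537775 ] [ 0.61146939 -0.0357775 ]
spin -0.486 shift after spin [ 1.9572 -0.1452  0.0326] shift before spin [ 1.3137 -1.458   0.0326]
```

```bash
python3 -m creep '[[[0,0,0,-0.079,0],[0,0,0,-0.079,0],[0,0,0,-0.079,0],[0,0,0,-0.079,0],[0,0,0,-0.079,0],[0,0,0,-0.079,0],[0,0,0,-0.012,0],[0,0,0,0,0]]]' >/dev/null; python3 -c "
from h import *
st();go(.6033,.0458,.37,-84.3)"
```

```text
8.35 p [0.5377 0.3945 0.3663] rpy [ 1.7997e+02 -1.0000e-02 -8.4500e+01] J [ 53.  21.  -3.  -0. -65. -47.] F [-0.1 -1.4 -1.6] op 0.0519 gf 30.0
spin -0.0022 shift after spin [ 1.7676 -0.1534 -0.0187] shift before spin [ 1.767  -0.1596 -0.0187]
```

Then a look at the press from above, with the heel in hand, to refine its pose.

```bash
python3 -m creep '[[[0.2,-0.018,0,0,0],[0.2,-0.018,0,0,0],[0.2,-0.018,0,0,0],[0.2,-0.018,0,0,0],[0.2,-0.018,0,0,0],[0.2,-0.018,0,0,0],[0.2,-0.018,0,0,0],[0.2,-0.018,0,0,0]]]' >/dev/null; python3 -m creep '[[[0.16,-0.014,0,0,0],[0,0,0,0,0],[0,0,0,0,0]]]'>/dev/null; python3 - <<'E'
from h import *
o=st();s=snapshot('wrist');save(s,'w3.png');go(.6033,.0458,.2,-84.3)
for q,z in [('bed',.012),('saddle_left',.07),('saddle_right',.07),('press',0)]:
    print(q,[(np.round(ray(s,d['uv'],z,o)[:2],4).tolist(),np.round(d['uv']).tolist(),round(d['confidence'],2)) for d in nets.landmark_of(s,q)[:3]])
E
```

```text
9.27 p [0.6038 0.0454 0.3665] rpy [179.99   0.   -84.77] J [ 23.  16. -12.  -0. -63. -18.] F [-0.1 -0.6 -0.8] op 0.0519 gf 30.0
spin -0.0039 shift after spin [0.0037 0.0024 0.8326] shift before spin [0.0037 0.0024 0.8326]
bed []
saddle_left []
saddle_right [([0.62, -0.1176], [271.0, 14.0], 0.92)]
press [([0.61, 0.0074], [271.0, 159.0], 0.77)]
```

View pics/w3.png

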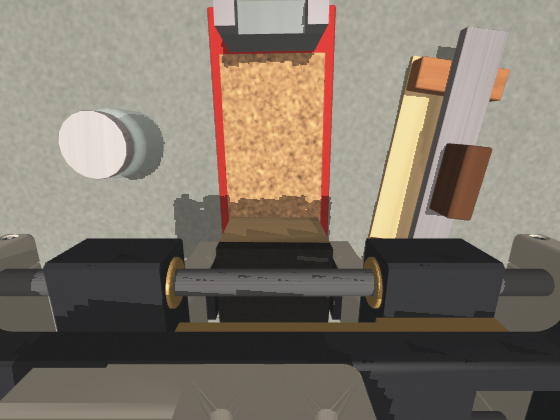

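```bash
python3 - <<'E'
from h import *
o=dict(tool_pos=[.6038,.0454,.3665],orientation=[180,0,-84.77])
s=snapshot('wrist')
for uv,z in [((209,10),.01),((223,220),.01),((335,10),.01),((327,220),.01),((220,55),.012),((327,53),.012),((238,10),.07),((304,10),.07)]: print(uv,ray(s,uv,z,o)[:2].round(4))
E
```

```text
(209, 10) [ 0.6849 -0.1347]
(223, 220) [0.6607 0.0847]
(335, 10) [ 0.5591 -0.1464]
(327, 220) [0.5358 0.0731]
(220, 55) [ 0.6718 -0.0945]
(327, 53) [ 0.5619 -0.1066]
(238, 10) [ 0.6477 -0.1176]
(304, 10) [ 0.5937 -0.1227]
```

```bash
python3 -m creep '[[[0,0.008,0.15,-0.01,0],[0,0,0.15,0,0],[0,0,0.15,0,0],[0,0,0.15,0,0],[0,0,0.1,0,0],[0,0,0.08,0,0],[0,0,0.05,0,0],[0,0,0,0,0]]]'; python3 -c "
from h import *
go(.6021,.0458,.1995,-83.9)"
```

```text
clock: 10.23
tool_pos: [0.6019, 0.0479, 0.1993]
orientation: [179.9, -0.0, -83.4]
force: [0.7, 0.6, -1.3]
opening: 0.0519
gripper_force: 30.0
spin 0.0054 shift after spin [ 0.0106 -0.     -0.0008] shift before spin [ 0.0106  0.0001 -0.0008]
```

```bash
python3 -m creep '[[[0,0,0.004,0,1],[0,0,0,0,1],[0,0,0,0,1],[0,0,0,0,1],[0,0,-0.1,0,1],[0,0,-0.2,0,1],[0,0,-0.2,0,1],[0,0,-0.2,0,1]]]'; python3 -m creep '[[[0,0,-0.2,0,1],[0,0,-0.1,0,1],[-0.17,0.1,0,0,1],[-0.17,0.1,0,0,1],[-0.17,0.1,0,0,1],[-0.17,0.1,0,0,1],[-0.17,0.1,0,0,1],[-0.17,0.1,0,0,1]]]' >/dev/null;  python3 -c "
from h import *
st();go(.4285,.3612,.38,-23.5)"
```

```text
clock: 10.9
tool_pos: [0.6018, 0.0471, 0.3418]
orientation: [180.0, -0.0, -83.5]
force: [1.1, -0.3, 0.1]
opening: 0.0875
gripper_force: 0.0
11.57 p [0.4582 0.2371 0.4006] rpy [-1.7993e+02  6.0000e-02 -8.3500e+01] J [ 49.   6. -20.  -0. -65. -43.] F [1.2 1.1 0.1] op 0.0875 gf 0.0
spin -0.6667 shift after spin [-0.3836 -0.5095  0.1031] shift before spin [-0.6331  0.0775  0.1031]
```

```bash
python3 -m creep '[[[-0.16,0.02,0.025,0,1],[-0.16,0.02,0.025,0,1],[-0.16,0.02,0.025,0,1],[-0.15,0.02,0.025,0,1]]]' >/dev/null; python3 -m creep '[[[0,0,0,-0.079,1],[0,0,0,-0.079,1],[0,0,0,-0.079,1],[0,0,0,-0.079,1],[0,0,0,-0.079,1],[0,0,0,-0.079,1],[0,0,0,-0.079,1],[0,0,0,-0.079,1]]]' >/dev/null;  python3 -m creep '[[[0,0,0.1,-0.035,1],[0,0,0.1,0,1],[0,0,0,0,1],[0,0,0,0,1]]]' >/dev/null;python3 - <<'E'
from h import *
t=snapshot('top');heels(t,None)
o=st();s=snapshot('wrist');heels(s,o);go(.4285,.3612,.1875,-23.5)
E
```

```text
heel [276. 175.] [63. 55. 46.] 0.88 (np.float64(0.6036), np.float64(0.0554), np.float64(269.9), np.float64(0.838))
13.0 p [0.4298 0.3599 0.3412] rpy [-1.7992e+02 -4.0000e-02 -2.3450e+01] J [ 60.  13. -19.   0. -58.   7.] F [ 0.1 -0.1 -0.1] op 0.0875 gf 0.0
heel [316. 197.] [44. 41. 37.] 0.93 (np.float64(0.416), np.float64(0.3167), np.float64(159.9), np.float64(0.851))
heel [208. 261.] [71. 41. 81.] 0.74 (np.float64(0.3825), np.float64(0.4615), np.float64(302.7), np.float64(0.376))
spin 0.0006 shift after spin [-0.0083 -0.0032  0.769 ] shift before spin [-0.0083 -0.0032  0.769 ]
```

```bash
python3 - <<'E'
from h import *
s=snapshot('wrist');save(s,'w4.png')
E
```

```text
(no output)
```

View pics/w4.png

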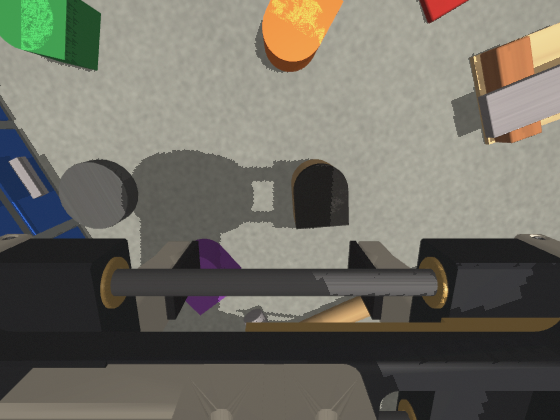

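```bash
cat >> h.py <<'E'
def heeltop(s,o,uv0,z=.048):
    "segment dark rubber around uv0, fit D at height z"
    g=s['frame'].max(2);
    m=((g<50)*255).astype(np.uint8);n,l=cv2.connectedComponents(m);k=l[uv0[1],uv0[0]];r=(l==k).astype(np.float32);print('area',r.sum(),g[uv0[1],uv0[0]])
    return r
E
python3 - <<'E'
from h import *
o=st();s=snapshot('wrist')
A,B,C,E_=[ray(s,uv,.048,o)[:2] for uv in((297,229),(349,224),(347,180),(294,182))]
print(A,B,C,E_,np.linalg.norm(A-B))
v=B-A;n=np.array([-v[1],v[0]]);n=n/np.linalg.norm(n);print('yaw',np.degrees(np.arctan2(n[1],n[0])),'yaw from sides',[np.degrees(np.arctan2(*(p-q)[::-1])) for p,q in((C,B),(E_,A))],'centre',(A+B)/2+.031*n)
s['frame'];print(s['frame'][195:200,318:322].max(2).ravel(), s['frame'][195,285])
E
```

```text
13.15 p [0.4297 0.3599 0.3411] rpy [-1.7989e+02 -2.0000e-02 -2.3450e+01] J [ 60.  13. -19.   0. -58.   7.] F [-0.2  0.   0.2] op 0.0878 gf 0.0
[0.39878095 0.34787562] [0.38337991 0.29906905] [0.42535543 0.2862916 ] [0.44335975 0.33280512] 0.05117882866404052
yaw -17.51322763126249 yaw from sides [np.float64(-16.93038541212951), np.float64(-18.67855968138344)] centre [0.4206435  0.31414363]
[33 32 32 32 32 33 31 33 32 33 31 32 34 31 34 32 34 32 33 34] [95 94 87]
```

```bash
python3 -m creep '[[[0,0,0,-0.066,1],[0,0,0,0,1]]]' >/dev/null; python3 -c "
from h import *
st();go(.413,.3165,.1875,-17.5)"
```

```text
13.37 p [0.4296 0.3597 0.3405] rpy [-1.7995e+02 -2.0000e-02 -1.7240e+01] J [ 60.  13. -19.   0. -58.  13.] F [ 0.  -0.2 -0.4] op 0.0877 gf 0.0
spin 0.0029 shift after spin [-0.0139  0.231   0.7649] shift before spin [-0.015   0.2309  0.7649]
```

```bash
python3 -m creep '[[[-0.014,0.12,0,0,1],[0,0.111,0,0,1],[0,0,0.17,0,1],[0,0,0.17,0,1],[0,0,0,0,1],[0,0,0,0,1]]]' >/dev/null; python3 - <<'E'
from h import *
s=snapshot('wrist');o=st();save(s,'w5.png');go(.413,.3165,.1875,-17.5)
print(proj(s,[[.4206,.3141,.048],[.413,.3165,.048]],o))
E
```

```text
13.92 p [0.4133 0.3169 0.2728] rpy [ 1.7997e+02 -3.0000e-02 -1.7550e+01] J [ 59.  14. -29.   0. -48.  13.] F [ 1.8  0.2 -0.1] op 0.0875 gf 0.0
spin -0.0006 shift after spin [-0.001   0.0024  0.4265] shift before spin [-0.001   0.0024  0.4265]
[[273.13338812 219.53793507]
 [273.12613329 229.82353412]]
```

View pics/w5.png

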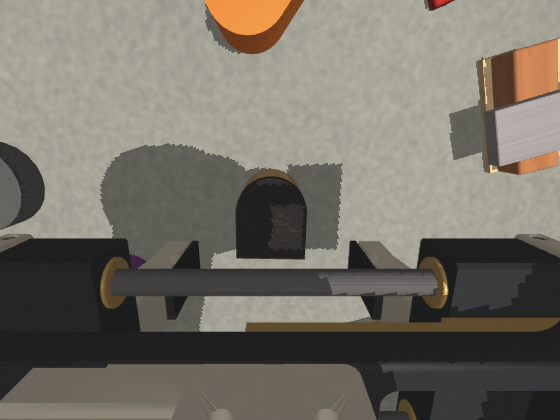

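```bash
python3 -m creep '[[[0,0,0.15,0,1],[0,0,0.15,0,1],[0,0,0.1,0,1],[0,0,0.026,0,1],[0,0,0,0,1],[0,0,0,0,0],[0,0,0,0,0],[0,0,0,0,0]]]' >/dev/null;python3 -m creep '[[[0,0,0,0,0],[0,0,0,0,0],[0,0,0,0,0],[0,0,0,0,0]]]'; python3 -m creep '[[[0,0,-0.1,0,0],[0,0,-0.2,0,0],[0,0,-0.2,0,0],[0,0,-0.2,0,0],[0,0,-0.2,0,0],[0,0,0,0,0]]]'; python3 -m creep '[[[0,0,0,0.079,0],[0,0,0,0.079,0],[0,0,0,0.079,0],[0,0,0,0.079,0],[0,0,0,0.079,0],[0,0,0,0.079,0],[0,0,0,0.079,0],[0,0,0,0.079,0]]]' >/dev/null;  python3 -m creep '[[[0,0,0,0.079,0],[0,0,0,0.03,0],[0,0,0,0,0]]]' >/dev/null; python3 -c "
from h import *
st();go(.6099,-.0278,.37,-83.9)"
```

```text
clock: 14.92
tool_pos: [0.413, 0.3166, 0.1872]
orientation: [-180.0, -0.0, -17.5]
force: [-2.1, -0.3, 5.1]
opening: 0.0522
gripper_force: 29.9
clock: 15.42
tool_pos: [0.4143, 0.3177, 0.3749]
orientation: [-179.4, -0.3, -17.4]
force: [1.2, 1.7, -0.2]
opening: 0.0521
gripper_force: 29.9
16.33 p [0.4127 0.3162 0.366 ] rpy [ 1.7995e+02 -4.0000e-02 -8.4330e+01] J [ 59.   8. -22.  -0. -60. -53.] F [ 0.5  1.1 -1.2] op 0.0519 gf 29.9
spin -0.0048 shift after spin [ 1.8149 -0.7974 -0.0199] shift before spin [ 1.8089 -0.8111 -0.0199]
```

```bash
python3 -m creep '[[[0.18,-0.08,0,-0.005,0],[0.18,-0.08,0,0,0],[0.18,-0.08,0,0,0],[0.18,-0.08,0,0,0],[0.18,-0.08,0,0,0],[0.18,-0.08,0,0,0],[0.18,-0.08,0,0,0],[0.18,-0.08,0,0,0]]]' >/dev/null; python3 -m creep '[[[0.18,-0.08,0,0,0],[0.18,-0.08,0,0,0],[0,0,0,0,0],[0,0,0,0,0]]]'>/dev/null; python3 - <<'E'
from h import *
st();go(.6099,-.0278,.1995,-83.9)
s=snapshot('top');heels(s,None,.012)
E
```

```text
17.33 p [ 0.6114 -0.0264  0.3653] rpy [ 1.7989e+02 -1.0000e-02 -8.3850e+01] J [ 16.  16. -11.  -0. -63. -10.] F [-0.3  0.8 -1.4] op 0.0521 gf 29.9
spin 0.0006 shift after spin [0.0064 0.0084 0.8292] shift before spin [0.0064 0.0084 0.8292]
```

```bash
python3 -m creep '[[[0.006,0.008,0.15,0,0],[0,0,0.15,0,0],[0,0,0.15,0,0],[0,0,0.15,0,0],[0,0,0.1,0,0],[0,0,0.08,0,0],[0,0,0.05,0,0],[0,0,0,0,0]]]'; python3 -m creep '[[[0,0,0,0,1],[0,0,0,0,1],[0,0,0,0,1],[0,0,0,0,1],[0,0,-0.1,0,1],[0,0,-0.2,0,1],[0,0,-0.2,0,1],[0,0,-0.2,0,1]]]' ; python3 -m creep '[[[0,0.2,-0.1,0,1],[0,0.2,0,0,1],[0,0.2,0,0,1],[0,0.2,0,0,1],[0,0,0,0,1],[0,0,0,0,1]]]'; python3 - <<'E'
from h import *
o=st();s=snapshot('wrist');save(s,'w6.png');heels(s,o,.012)
for q,z in [('bar',.03),('bar_rest',0),('saddle_left',.07),('saddle_right',.07)]:
    print(q,[(np.round(ray(s,d['uv'],z,o)[:2],4).tolist(),np.round(d['uv']).tolist(),round(d['confidence'],2)) for d in nets.landmark_of(s,q)[:3]])
E
```

```text
clock: 18.1
tool_pos: [0.6089, -0.0244, 0.1995]
orientation: [179.9, -0.0, -83.6]
force: [-0.9, -1.1, -1.1]
opening: 0.0517
gripper_force: 29.9
clock: 18.77
tool_pos: [0.6091, -0.0257, 0.3426]
orientation: [180.0, -0.0, -83.7]
force: [0.7, -0.9, -0.6]
opening: 0.0873
gripper_force: 0.0
clock: 19.27
tool_pos: [0.4512, -0.0432, 0.3606]
orientation: [-179.8, 0.0, -83.7]
force: [0.6, 0.6, -0.2]
opening: 0.0876
gripper_force: 0.0
19.27 p [ 0.4512 -0.0432  0.3606] rpy [-1.7983e+02  5.0000e-02 -8.3720e+01] J [ 20.   1. -30.  -0. -59. -13.] F [ 0.6  0.6 -0.2] op 0.0876 gf 0.0
heel [124. 195.] [64. 56. 48.] 0.76 (np.float64(0.6083), np.float64(-0.0333), np.float64(275.4), np.float64(0.981))
heel [142. 246.] [80. 67. 51.] 0.64 (np.float64(0.5865), np.float64(0.0365), np.float64(232.7), np.float64(0.22))
bar []
bar_rest []
saddle_left []
saddle_right []
```

View pics/w6.png

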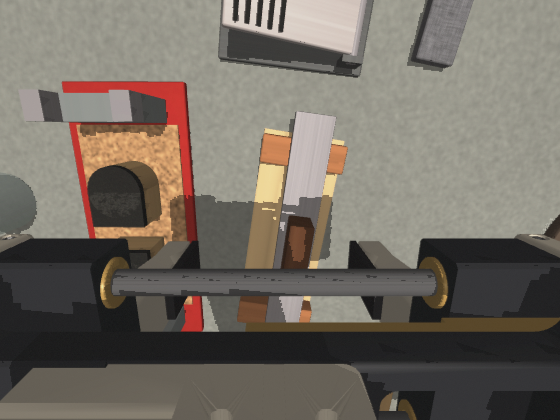

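```bash
python3 - <<'E'
from h import *
s=snapshot('wrist');o=st()
for uv,z in [((296,112),.042),((335,114),.042),((288,200),.042),((325,200),.042),((288,217),.078),((314,219),.078)]: print(uv,ray(s,uv,z,o)[:2].round(4))
go(.4247,.004,.31,-91.3)
E
```

```text
19.62 p [ 0.4539 -0.0425  0.3589] rpy [ 1.7995e+02 -2.0000e-02 -8.3760e+01] J [ 20.   2. -30.   0. -59. -13.] F [ 0.2 -0.1  0.8] op 0.0878 gf 0.0
(296, 112) [ 0.4412 -0.1323]
(335, 114) [ 0.4035 -0.1346]
(288, 200) [ 0.4381 -0.0449]
(325, 200) [ 0.3997 -0.0492]
(288, 217) [ 0.4389 -0.0373]
(314, 219) [ 0.4146 -0.038 ]
spin 0.0838 shift after spin [-0.2293  0.1513  0.2445] shift before spin [-0.2471  0.1199  0.2445]
```

```bash
python3 -m creep '[[[0,0,0,0.079,1],[-0.11,0.08,0.12,0.005,1],[-0.12,0.07,0.12,0,1],[0,0,0,0,1],[0,0,0,0,1]]]'; python3 - <<'E'
from h import *
s=snapshot('wrist');o=st();save(s,'w7.png');go(.4247,.005,.22,-91.3)
E
```

```text
clock: 20.03
tool_pos: [0.4237, 0.0046, 0.3101]
orientation: [179.8, -0.1, -91.2]
force: [0.4, -0.1, 0.7]
opening: 0.0874
gripper_force: 0.0
20.08 p [0.4245 0.0044 0.3111] rpy [ 1.7995e+02 -5.0000e-02 -9.1200e+01] J [ 27.   2. -37.   0. -51. -29.] F [ 0.1  0.7 -0.4] op 0.0878 gf 0.0
spin 0.0011 shift after spin [-0.0031 -0.001   0.4553] shift before spin [-0.0031 -0.001   0.4553]
```

View pics/w7.png

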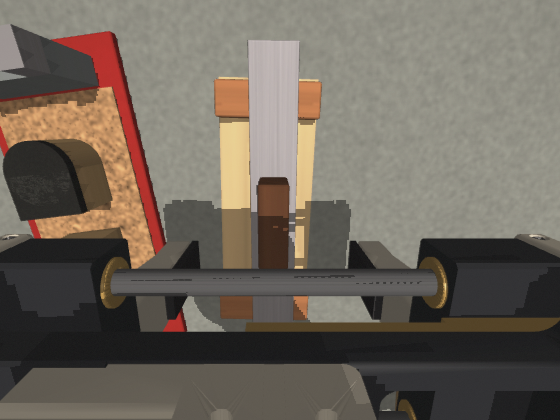

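```bash
python3 -m creep '[[[-0.003,0,0.15,0,1],[0,0,0.15,0,1],[0,0,0.1,0,1],[0,0,0.035,0,1],[0,0,0,0,1],[0,0,0,0,0],[0,0,0,0,0],[0,0,0,0,0]]]';python3 -m creep '[[[0,0,0,0,0],[0,0,0,0,0],[0,0,0,0,0],[0,0,0,0,0],[0,0,0,0,0],[0,0,0,0,0],[0,0,0,0,0],[0,0,0,0,0]]]'; python3 -m creep '[[[0,0,-0.05,0,0],[0,0,-0.1,0,0],[0,0,-0.15,0,0],[0,0,-0.15,0,0],[0,0,-0.15,0,0],[0,0,0,0,0],[0,0,0,0,0]]]'; python3 - <<'E'
from h import *
st();go(.606,.008,.35,-83.9)
E
```

```text
clock: 20.75
tool_pos: [0.4248, 0.0046, 0.2256]
orientation: [-179.9, 0.1, -91.3]
force: [0.2, 0.4, -0.3]
opening: 0.0727
gripper_force: 0.0
clock: 21.42
tool_pos: [0.4239, 0.0045, 0.2243]
orientation: [180.0, -0.0, -91.3]
force: [-1.8, 0.5, 1.7]
opening: 0.0238
gripper_force: 30.0
clock: 22.0
tool_pos: [0.4238, 0.0045, 0.3448]
orientation: [-179.9, 0.1, -91.3]
force: [-0.7, 0.0, -9.2]
opening: 0.0237
gripper_force: 30.0
22.0 p [0.4238 0.0045 0.3448] rpy [-1.799e+02  1.000e-01 -9.133e+01] J [ 27.  -1. -34.  -0. -56. -29.] F [-0.7  0.  -9.2] op 0.0237 gf 30.0
spin -0.0825 shift after spin [ 0.0796 -0.9076 -0.0258] shift before spin [-0.0384 -0.9103 -0.0258]
```

```bash
python3 -m creep '[[[0,-0.1,0,-0.042,0],[0,-0.15,0,-0.04,0],[0.016,-0.15,0,0,0],[0.016,-0.15,0,0,0],[0.016,-0.15,0,0,0],[0.016,-0.15,0,0,0],[0.01,-0.06,0,0,0],[0,0,0,0,0]]]'>/dev/null; python3 -m creep '[[[0,0,0.1,0,0],[0,0,0.1,0,0],[0,0,0,0,0],[0,0,0,0,0]]]'; python3 - <<'E'
from h import *
s=snapshot('wrist');o=st();save(s,'w8.png');go(.606,.0075,.266,-83.9)
go(.606,.0075,.264,-83.9)
E
```

```text
clock: 23.0
tool_pos: [0.6055, 0.0043, 0.3014]
orientation: [179.6, -0.1, -83.9]
force: [0.3, 0.1, -4.9]
opening: 0.0238
gripper_force: 30.0
23.05 p [0.6064 0.0045 0.3032] rpy [ 1.7983e+02 -4.0000e-02 -8.3920e+01] J [ 19.  19. -16.   0. -55. -13.] F [ 0.5 -0.7 -5.7] op 0.0237 gf 30.0
spin -0.0002 shift after spin [-1.520e-02  1.000e-04  1.859e-01] shift before spin [-1.520e-02  1.000e-04  1.859e-01]
spin -0.0002 shift after spin [-1.520e-02  1.000e-04  1.959e-01] shift before spin [-1.520e-02  1.000e-04  1.959e-01]
```

View pics/w8.png

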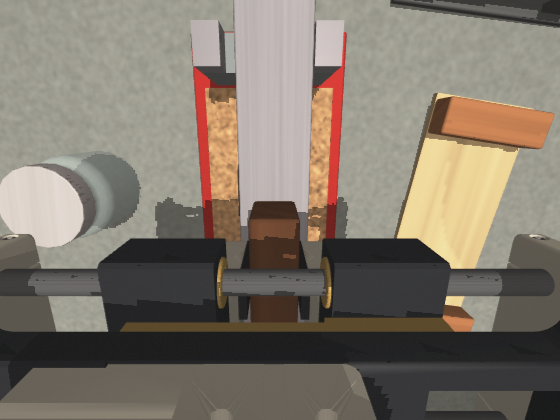

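```bash
python3 - <<'E'
from h import *
s=snapshot('wrist');o=st()
f=s['frame'].astype(int)
c=np.array([.606,.0075]);ty=np.radians(-83.92);ux=np.array([np.cos(ty),np.sin(ty)]);uy=np.array([np.sin(ty),-np.cos(ty)])
def loc(uv,z): d=ray(s,uv,z,o)[:2]-o['tool_pos'][:2];return np.array([d@ux,d@uy]).round(4)*1000
for n,a,b,z in[('lug',(220,22),(315,22),.092),('lugout',(192,22),(344,22),.092),('bar',(234,22),(312,22),.121),('bar2',(239,180),(307,180),.121)]: print(n,loc(a,z),loc(b,z))
# red base edges per row
red=(f[:,:,0]>140)&(f[:,:,1]<50)&(f[:,:,2]<50)
for r in range(90,235,20):
    c=np.where(red[r,150:400])[0]+150;print(r,c.min(),c.max(),loc((c.min(),r),.01),loc((c.max()+1,r),.01))
E
```

```text
23.1 p [0.6068 0.0046 0.3044] rpy [ 1.7997e+02 -2.0000e-02 -8.3900e+01] J [ 19.  19. -16.   0. -55. -13.] F [-0.4 -0.5 -5.7] op 0.0238 gf 30.0
lug [131.8 -30.4] [131.9  24.4]
lugout [131.8 -46.6] [132.   41.1]
bar [122.9 -18.9] [122.9  19.3]
bar2 [ 44.8 -18.8] [44.9 19.4]Traceback (most recent call last):
  File "<stdin>", line 10, in <module>
    return umr_minimum(a, axis, None, out, keepdims, initial, where)
ValueError: zero-size array to reduction operation minimum which has no identity
```

```bash
python3 - <<'E'
from h import *
s=snapshot('wrist');o=telemetry.get_obs()
f=s['frame'].astype(int)
ty=np.radians(o['orientation'][2]);ux=np.array([np.cos(ty),np.sin(ty)]);uy=np.array([np.sin(ty),-np.cos(ty)])
def loc(uv,z): d=ray(s,uv,z,o)[:2]-o['tool_pos'][:2];return np.array([d@ux,d@uy]).round(4)*1000
red=(f[:,:,0]>2.5*f[:,:,1])&(f[:,:,0]>80)
L=[]
for r in range(95,195,10):
    c=np.where(red[r,150:400])[0]+150
    if len(c)>3: a,b=loc((c.min(),r),.01),loc((c.max()+1,r),.01);L.append([a[0],a[1],b[1]])
L=np.array(L);print(L);print([np.degrees(np.arctan(np.polyfit(L[:,0],L[:,k],1)[0])) for k in(1,2)],np.polyfit(L[:,0],(L[:,1]+L[:,2])/2,1))
E
```

```text
[[100.8 -64.4  63.8]
 [ 92.5 -64.1  63.5]
 [ 84.  -64.6  63.2]
 [ 75.4 -64.3  63.8]
 [ 66.7 -63.9  63.4]
 [ 57.8 -64.5  64. ]
 [ 48.8 -64.1  63.7]
 [ 39.5 -63.8  63.4]
 [ 30.1 -64.4  64. ]
 [ 20.6 -64.   63.6]]
[np.float64(-0.21378230992416958), np.float64(-0.11773024099186495)] [-0.002893   -0.10673316]
```

```bash
python3 -m creep '[[[-0.015,-0.007,0,0,0],[0,0,0.06,0,0],[0,0,0.06,0,0],[0,0,0.05,0,0],[0,0,0.02,0,0],[0,0,0,0,0],[0,0,0,0,0]]]'; python3 - <<'E'
from h import *
o=st();go(.606,.0075,.264,-83.9)
E
```

```text
clock: 23.73
tool_pos: [0.6081, 0.0078, 0.2667]
orientation: [-180.0, -0.0, -83.9]
force: [0.6, -0.2, -5.4]
opening: 0.024
gripper_force: 30.0
23.73 p [0.6081 0.0078 0.2667] rpy [-1.7998e+02 -1.0000e-02 -8.3910e+01] J [ 19.  21. -18.   0. -51. -13.] F [ 0.6 -0.2 -5.4] op 0.024 gf 30.0
spin -0.0001 shift after spin [0.0003 0.0107 0.0133] shift before spin [0.0003 0.0107 0.0133]
```

```bash
python3 -m creep '[[[0,0,0.006,0,0],[0,0,0.006,0,0],[0,0,0,0,0],[0,0,0,0,0]]]';python3 -m creep '[[[0,0,0.005,0,0],[0,0,0,0,0],[0,0,0,0,0]]]'
```

```text
clock: 24.07
tool_pos: [0.6081, 0.0078, 0.2644]
orientation: [-179.9, 0.0, -83.9]
force: [1.0, 0.0, -4.4]
opening: 0.0238
gripper_force: 30.0
clock: 24.32
tool_pos: [0.6081, 0.0078, 0.2643]
orientation: [-179.9, -0.0, -83.9]
force: [-2.6, 0.3, 5.6]
opening: 0.024
gripper_force: 30.0
```

```bash
python3 -m creep '[[[0,0,0,0,0.7],[0,0,0,0,0.7],[0,0,0,0,0.7],[0,0,0,0,0.7],[0,0,-0.1,0,0.7],[0,0,-0.15,0,0.7],[0,0,-0.15,0,0.7],[0,0,-0.15,0,0.7]]]';python3 -m creep '[[[-0.2,0.05,0,0,0.7],[-0.2,0.05,0,0,0.7],[-0.1,0.05,0,0,0.7],[0,0,0,0,0.7],[0,0,0,0,0.7]]]' ; python3 - <<'E'
from h import *
s=snapshot('wrist');o=st();save(s,'w9.png')
E
```

```text
clock: 24.98
tool_pos: [0.6078, 0.0076, 0.3739]
orientation: [180.0, -0.0, -83.9]
force: [0.3, -0.1, -0.3]
opening: 0.0607
gripper_force: 0.0
clock: 25.4
tool_pos: [0.5671, 0.105, 0.3732]
orientation: [-180.0, 0.0, -83.8]
force: [-0.1, 0.3, -0.4]
opening: 0.0616
gripper_force: 0.0
25.45 p [0.5674 0.1043 0.3731] rpy [-179.98   -0.    -83.85] J [ 30.  13. -15.   0. -63. -24.] F [ 0.6 -0.9  0.7] op 0.0615 gf 0.0
```

View pics/w9.png

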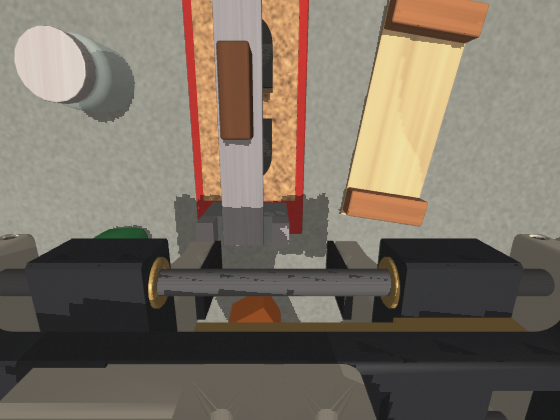

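```bash
python3 -c "
from h import *
go(.488,-.2237,.30,-90);t=snapshot('top');cv2.imwrite('pics/t2.png',cv2.resize(t['frame'][110:270,220:400,::-1],None,fx=4,fy=3.75,interpolation=cv2.INTER_CUBIC))"; python3 -m creep '[[[0,0,0,0.068,0],[0.2,0.04,0,0,0],[0.2,0.04,0,0,0],[0.2,0.04,0,0,0],[0.2,0.04,0,0,0],[0.2,0.04,0,0,0],[0.2,0.04,0,0,0],[0.2,0.04,0,0,0]]]';  python3 -c "
from h import *
go(.488,-.2237,.255,-90)"
```

```text
spin 0.0684 shift after spin [1.6401 0.3972 0.3653] shift before spin [1.5881 0.5707 0.3653]
clock: 26.17
tool_pos: [0.5104, -0.1788, 0.373]
orientation: [-180.0, -0.0, -90.1]
force: [1.1, -0.2, -0.3]
opening: 0.0132
gripper_force: 0.0
spin -0.0013 shift after spin [0.2243 0.1122 0.5898] shift before spin [0.2245 0.1117 0.5898]
```

View pics/t2.png

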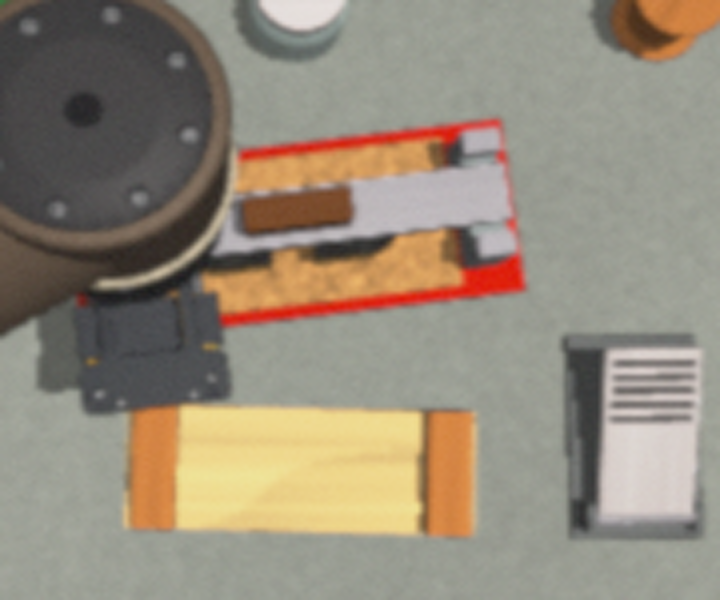

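```bash
python3 -m creep '[[[0.1,0.055,0,0,0],[0.12,0.055,0,0,0],[0,0,0.15,0,0],[0,0,0.15,0,0],[0,0,0.15,0,0],[0,0,0.1,0,0],[0,0,0,0,0],[0,0,0,0,0]]]';  python3 - <<'E'
from h import *
o=st();s=snapshot('wrist');go(.488,-.2237,.212,-90)
print([(np.round(ray(s,d['uv'],.063,o)[:2],4).tolist(),round(d['confidence'],2)) for d in nets.landmark_of(s,'pedal_pad')[:2]])
E
```

```text
clock: 26.83
tool_pos: [0.489, -0.2209, 0.2622]
orientation: [179.8, -0.0, -90.1]
force: [-0.2, -0.0, -0.1]
opening: 0.0005
gripper_force: 0.0
26.83 p [ 0.489  -0.2209  0.2622] rpy [ 1.7984e+02 -1.0000e-02 -9.0110e+01] J [ -3.  16. -27.   0. -47.   3.] F [-0.2 -0.  -0.1] op 0.0005 gf 0.0
spin -0.0009 shift after spin [0.0147 0.0083 0.2576] shift before spin [0.0147 0.0083 0.2576]
[([0.4883, -0.2232], 0.66)]
```

```bash
python3 -m creep '[[[0.012,0.005,0.06,0,0],[0,0,0.05,0,0],[0,0,0.04,0,0],[0,0,0.03,0,0],[0,0,0,0,0]]]';  python3 -m creep '[[[0,0,0.03,0,0],[0,0,0.02,0,0],[0,0,0.01,0,0],[0,0,0,0,0]]]';python3 -m creep '[[[0,0,0.01,0,0],[0,0,0.005,0,0],[0,0,0,0,0]]]'
```

```text
clock: 27.35
tool_pos: [0.4894, -0.2224, 0.2272]
orientation: [-179.9, -0.0, -90.0]
force: [3.4, -1.8, 4.9]
opening: 0.0005
gripper_force: 2.7
clock: 27.68
tool_pos: [0.4903, -0.2224, 0.2165]
orientation: [-179.7, -0.1, -90.0]
force: [4.1, 0.3, 10.1]
opening: 0.0007
gripper_force: 5.0
clock: 27.93
tool_pos: [0.4904, -0.2224, 0.2139]
orientation: [-179.7, -0.1, -90.0]
force: [3.9, 1.0, 11.3]
opening: 0.0007
gripper_force: 5.4
```

```bash
python3 -m creep '[[[0,0,0.01,0,0],[0,0,0.004,0,0],[0,0,0,0,0]]]';python3 -m creep '[[[0,0,0.005,0,0],[0,0,0,0,0]]]';python3 -m creep '[[[0,0,0.005,0,0],[0,0,0,0,0]]]'
```

```text
clock: 28.18
tool_pos: [0.4905, -0.2224, 0.2121]
orientation: [-179.7, -0.1, -89.9]
force: [0.8, 1.9, 20.4]
opening: 0.0008
gripper_force: 10.1
clock: 28.35
tool_pos: [0.4904, -0.2224, 0.2119]
orientation: [-179.7, -0.1, -89.9]
force: [-0.9, 3.8, 28.8]
opening: 0.0005
gripper_force: 14.4
clock: 28.52
tool_pos: [0.4904, -0.2224, 0.2117]
orientation: [-179.6, -0.1, -89.9]
force: [-4.5, 5.3, 37.5]
opening: 0.0
gripper_force: 18.9
```

```bash
H='';python3 -m creep '[[[0,0,-0.006,0,0],[0,0,0,0,0],[0,0,0,0,0],[0,0,0,0,0],[0,0,0,0,0],[0,0,0,0,0],[0,0,0,0,0],[0,0,0,0,0]]]';python3 -m creep '[[[0,0,0,0,0],[0,0,0,0,0],[0,0,0,0,0],[0,0,0,0,0],[0,0,0,0,0],[0,0,0,0,0],[0,0,0,0,0],[0,0,0,0,0]]]' >/dev/null;python3 -m creep '[[[0,0,0,0,0],[0,0,0,0,0],[0,0,0,0,0],[0,0,0,0,0],[0,0,0,0,0],[0,0,0,0,0],[0,0,0,0,0],[0,0,0,0,0]]]' >/dev/null;python3 -m creep '[[[0,0,0,0,0],[0,0,0,0,0],[0,0,0,0,0],[0,0,0,0,0],[0,0,0,0,0],[0,0,0,0,0],[0,0,0,0,0],[0,0,0,0,0]]]'; python3 - <<'E'
from h import *
t=snapshot('top');cv2.imwrite('pics/t3.png',cv2.resize(t['frame'][110:270,220:400,::-1],None,fx=4,fy=3.75,interpolation=cv2.INTER_CUBIC))
E
python3 -m creep '[[[0,0,-0.02,0,0],[0,0,-0.03,0,0],[0,0,-0.03,0,0],[0,0,-0.03,0,0],[0,0,-0.04,0,0],[0,0,-0.04,0,0],[0,0,-0.06,0,0],[0,0,-0.1,0,0]]]';python3 -m creep '[[[0,0,-0.15,0,1],[0,0,-0.15,0,1],[0,0,-0.1,0,1],[0,0,0,0,1]]]';python3 -c "
from h import *
st();go(.608,.0078,.37,-83.9)"
```

```text
clock: 29.18
tool_pos: [0.4904, -0.2224, 0.212]
orientation: [-179.6, -0.1, -89.9]
force: [-0.9, 3.4, 27.5]
opening: 0.0003
gripper_force: 13.6
clock: 31.18
tool_pos: [0.4904, -0.2224, 0.2119]
orientation: [-179.6, -0.1, -89.9]
force: [-1.5, 3.3, 27.3]
opening: 0.0003
gripper_force: 13.6
clock: 31.9
tool_pos: [0.487, -0.2221, 0.2772]
orientation: [179.7, 0.1, -90.1]
force: [-0.2, 0.3, -0.6]
opening: 0.0003
gripper_force: 0.0
clock: 32.23
tool_pos: [0.489, -0.2225, 0.363]
orientation: [-179.6, -0.1, -90.0]
force: [0.3, -0.7, 0.1]
opening: 0.0218
gripper_force: 0.0
32.23 p [ 0.489  -0.2225  0.363 ] rpy [-1.7964e+02 -7.0000e-02 -9.0010e+01] J [ -4.   9. -20.   0. -60.   3.] F [ 0.3 -0.7  0.1] op 0.0218 gf 0.0
spin -0.0679 shift after spin [-1.0819 -0.714  -0.035 ] shift before spin [-1.1517 -0.5948 -0.035 ]
```

View pics/t3.png

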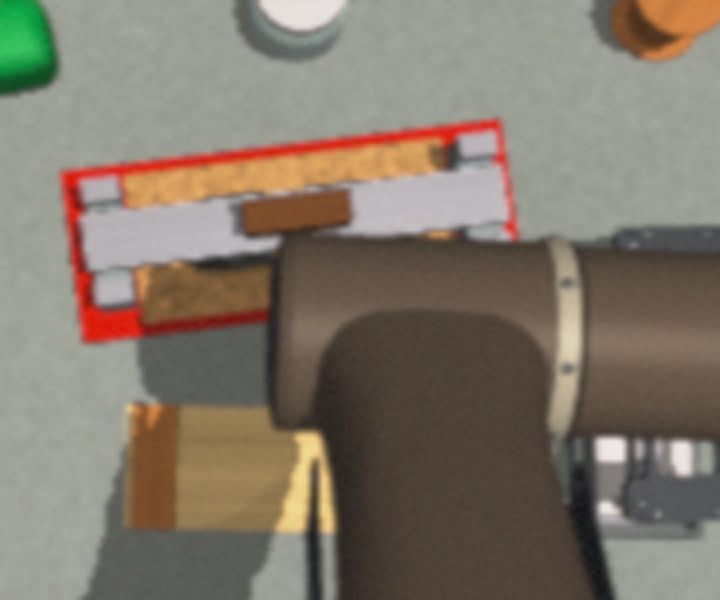

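```bash
python3 -m creep '[[[-0.165,-0.085,0,0,1],[-0.165,-0.085,0,0,1],[-0.165,-0.085,0,0,1],[-0.165,-0.085,0,0,1],[-0.165,-0.085,0,0,1],[-0.165,-0.085,0,0,1],[-0.162,-0.085,0,0,1],[0,0,0,-0.068,1]]]'>/dev/null;python3 -m creep '[[[0,0,0,0,1],[0,0,0,0,1]]]'>/dev/null; python3 - <<'E'
from h import *
s=snapshot('wrist');o=st();save(s,'w10.png');go(.608,.0078,.265,-83.9)
E
```

```text
33.12 p [0.6068 0.0075 0.3577] rpy [179.91  -0.   -84.1 ] J [ 19.  16. -12.  -0. -62. -13.] F [-0.2  0.3  0.3] op 0.0864 gf 0.0
spin -0.0023 shift after spin [-0.0008 -0.0063  0.4637] shift before spin [-0.0008 -0.0063  0.4637]
```

View pics/w10.png

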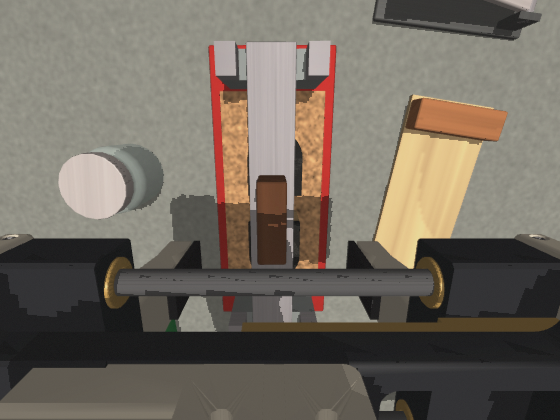

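```bash
python3 -m creep '[[[0,-0.004,0.15,0,1],[0,0,0.15,0,1],[0,0,0.12,0,1],[0,0,0.04,0,1],[0,0,0,0,1],[0,0,0,0,0],[0,0,0,0,0],[0,0,0,0,0]]]';python3 -m creep '[[[0,0,0,0,0],[0,0,0,0,0],[0,0,0,0,0],[0,0,0,0,0],[0,0,0,0,0],[0,0,0,0,0],[0,0,0,0,0],[0,0,0,0,0]]]'; python3 -m creep '[[[0,0,-0.05,0,0],[0,0,-0.1,0,0],[0,0,-0.15,0,0],[0,0,-0.1,0,0],[0,0,0,0,0],[0,0,0,0,0]]]'; python3 - <<'E'
from h import *
st();go(.424,.0045,.3,-91.3)
E
```

```text
clock: 33.78
tool_pos: [0.6088, 0.008, 0.2682]
orientation: [-179.8, 0.0, -84.0]
force: [-1.5, 0.1, -0.2]
opening: 0.0729
gripper_force: 0.0
clock: 34.45
tool_pos: [0.6082, 0.0081, 0.2663]
orientation: [-180.0, -0.0, -83.9]
force: [-0.2, -0.4, -0.5]
opening: 0.0238
gripper_force: 30.0
clock: 34.95
tool_pos: [0.6079, 0.0081, 0.3468]
orientation: [-179.9, 0.1, -83.9]
force: [-0.9, -0.3, -6.9]
opening: 0.0239
gripper_force: 30.0
34.95 p [0.6079 0.0081 0.3468] rpy [-1.7993e+02  6.0000e-02 -8.3950e+01] J [ 19.  17. -13.  -0. -60. -13.] F [-0.9 -0.3 -6.9] op 0.0239 gf 30.0
spin 0.0817 shift after spin [0.0387 0.9189 0.2342] shift before spin [-0.0792  0.9163  0.2342]
```

```bash
python3 -m creep '[[[-0.016,0.15,0,0,0],[-0.016,0.15,0,0,0],[-0.016,0.15,0,0,0],[-0.016,0.15,0,0,0],[-0.016,0.15,0,0.04,0],[0,0.16,0,0.042,0],[0,0,0.1,0,0],[0,0,0.1,0,0]]]'>/dev/null;python3 -m creep '[[[0,0,0,0,0],[0,0,0,0,0]]]'>/dev/null; python3 - <<'E'
from h import *
s=snapshot('wrist');o=st();save(s,'w11.png');go(.424,.0045,.2265,-91.3)
E
```

```text
35.83 p [0.4253 0.0066 0.3059] rpy [ 1.7988e+02 -7.0000e-02 -9.1300e+01] J [ 28.   2. -37.   0. -51. -29.] F [ 1.1  0.1 -6.4] op 0.0237 gf 30.0
spin -0.0 shift after spin [0.0105 0.0062 0.3968] shift before spin [0.0105 0.0062 0.3968]
```

View pics/w11.png

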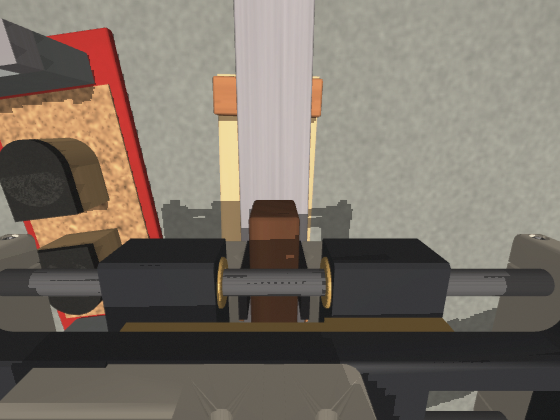

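```bash
python3 -m creep '[[[0.01,0,0.1,0,0],[0,0,0.1,0,0],[0,0,0.1,0,0],[0,0,0.06,0,0],[0,0,0.02,0,0],[0,0,0,0,0],[0,0,0,0,0]]]';python3 -m creep '[[[0,0,0.008,0,0],[0,0,0.004,0,0],[0,0,0,0,0]]]';python3 -m creep '[[[0,0,0.005,0,0],[0,0,0,0,0],[0,0,0,0,0]]]'
```

```text
clock: 36.42
tool_pos: [0.4261, 0.0049, 0.231]
orientation: [-180.0, -0.0, -91.3]
force: [-0.4, 0.6, -6.6]
opening: 0.0235
gripper_force: 30.0
clock: 36.67
tool_pos: [0.4255, 0.0048, 0.2284]
orientation: [-179.9, 0.0, -91.3]
force: [-0.5, 0.7, -6.3]
opening: 0.0235
gripper_force: 30.0
clock: 36.92
tool_pos: [0.4253, 0.0047, 0.227]
orientation: [-180.0, 0.0, -91.3]
force: [-0.3, 0.8, -6.1]
opening: 0.0236
gripper_force: 30.0
```

```bash
python3 -m creep '[[[0,0,0.005,0,0],[0,0,0,0,0],[0,0,0,0,0]]]';python3 -m creep '[[[0,0,0.003,0,0],[0,0,0,0,0],[0,0,0,0,0]]]'
```

```text
clock: 37.17
tool_pos: [0.4255, 0.0047, 0.2262]
orientation: [-180.0, 0.0, -91.3]
force: [-1.3, 1.2, 0.7]
opening: 0.0237
gripper_force: 30.0
clock: 37.42
tool_pos: [0.4254, 0.0047, 0.2262]
orientation: [-180.0, -0.0, -91.3]
force: [-5.8, 1.9, 11.8]
opening: 0.0238
gripper_force: 30.0
```

Seated. Release, rise, and go over the first heel on the bed, at press y = +45.

```bash
python3 -m creep '[[[0,0,-0.002,0,0.7],[0,0,0,0,0.7],[0,0,0,0,0.7],[0,0,0,0,0.7],[0,0,-0.1,0,1],[0,0,-0.2,0,1],[0,0,-0.2,0,1],[0,0,-0.2,0,1]]]';python3 -m creep '[[[0,-0.2,0,0,1],[0,0,0,-0.08,1],[0,0,0,0,1],[0,0,0,0,1]]]'>/dev/null; python3 - <<'E'
from h import *
o=st();s=snapshot('wrist');save(s,'w12.png');heels(s,o,.012)
t=snapshot('top');heels(t,None,.012)
for q,z in [('tray',0)]:
  print([(np.round(ray(t,d['uv'],z)[:2],4).tolist(),round(d['confidence'],2)) for d in nets.landmark_of(t,q)[:2]])
for d in nets.masks_of(t,'tray')[:1]:
  print(cv2.minAreaRect(np.argwhere(d['region'])[:,::-1].astype(np.float32)))
  b=cv2.boxPoints(cv2.minAreaRect(np.argwhere(d['region'])[:,::-1].astype(np.float32)));print([ray(t,p,.022)[:2].round(3) for p in b])
go(.6025,.047,.3,-84)
E
```

```text
clock: 38.08
tool_pos: [0.425, 0.0044, 0.3673]
orientation: [180.0, -0.0, -91.3]
force: [1.1, 0.5, -0.3]
opening: 0.0717
gripper_force: 0.0
38.42 p [0.4651 0.0036 0.3653] rpy [179.95  -0.   -84.35] J [ 25.   2. -28.  -0. -60. -19.] F [-0.4  0.6 -0.7] op 0.0873 gf 0.0
heel [145. 228.] [64. 57. 48.] 0.89 (np.float64(0.5992), np.float64(0.0557), np.float64(97.0), np.float64(0.855))
heel [136. 155.] [61. 55. 48.] 0.84 (np.float64(0.6085), np.float64(-0.0324), np.float64(276.0), np.float64(0.976))
heel [274. 171.] [58. 53. 47.] 0.88 (np.float64(0.601), np.float64(0.0587), np.float64(99.6), np.float64(0.859))
heel [106. 208.] [92. 93. 91.] 0.47 (np.float64(0.5098), np.float64(0.5216), np.float64(340.6), np.float64(0.895))
[([0.518, -0.3977], 0.98)]
((439.278076171875, 201.50823974609375), (99.04320526123047, 58.03428268432617), 87.87889862060547)
[array([ 0.649, -0.309]), array([ 0.652, -0.469]), array([ 0.381, -0.465]), array([ 0.379, -0.307])]
spin -0.0021 shift after spin [-0.143  -0.706   0.3269] shift before spin [-0.1453 -0.7055  0.3269]
```

View pics/w12.png

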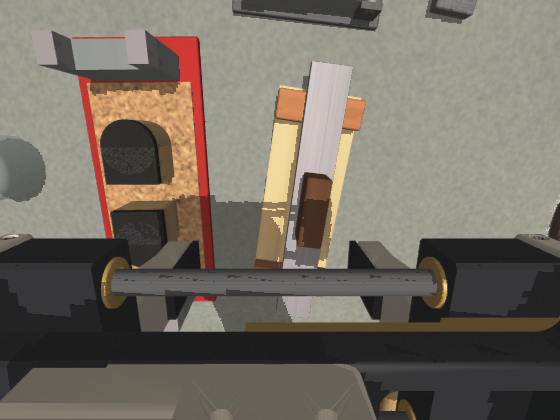

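```bash
python3 -m creep '[[[0.055,-0.18,0,0,1],[0.055,-0.18,0,0,1],[0.055,-0.18,0,0,1],[0.05,-0.16,0,0,1],[0,0,0,0,1],[0,0,0,0,1]]]'>/dev/null;python3 -c "
from h import *
st();go(.609,-.0257,.1995,-83.7)"
```

```text
39.22 p [ 0.6101 -0.025   0.3639] rpy [ 1.7985e+02 -2.0000e-02 -8.4250e+01] J [ 16.  16. -11.  -0. -63. -10.] F [-0.6 -0.6 -0.8] op 0.0874 gf 0.0
spin -0.0061 shift after spin [0.0026 0.006  0.8222] shift before spin [0.0027 0.006  0.8222]
```

```bash
python3 -m creep '[[[0,0.006,0.16,-0.006,1],[0,0,0.16,0,1],[0,0,0.16,0,1],[0,0,0.16,0,1],[0,0,0.12,0,1],[0,0,0.062,0,1],[0,0,0,0,1],[0,0,0,0,1]]]' >/dev/null;python3 -m creep '[[[0,0,0,0,0],[0,0,0,0,0],[0,0,0,0,0],[0,0,0,0,0],[0,0,0,0,0],[0,0,0,0,0],[0,0,0,0,0]]]'; python3 -m creep '[[[0,0,-0.1,0,0],[0,0,-0.2,0,0],[0,0,-0.2,0,0],[0,0,-0.2,0,0],[0,0,-0.15,0,0],[0,0,0,0,0]]]'; python3 -m creep '[[[0,0,0,-0.079,0],[0,0,0,-0.079,0],[0,0,0,-0.079,0],[0,0,0,-0.079,0],[0,0,0,-0.079,0],[0,0,0,-0.079,0],[0,0,0,-0.079,0],[0,0,0,-0.079,0]]]' >/dev/null;  python3 -m creep '[[[0,0,0,-0.079,0],[0,0,0,-0.079,0],[0,0,0,-0.079,0],[0,0,0,-0.061,0],[0,0,0,0,0],[0,0,0,0,0]]]' >/dev/null; python3 -c "
from h import *
st();go(.545,-.39,.37,0)"
```

```text
clock: 40.47
tool_pos: [0.608, -0.0248, 0.2017]
orientation: [-180.0, 0.0, -83.6]
force: [-1.3, 2.4, 3.4]
opening: 0.052
gripper_force: 30.0
clock: 40.97
tool_pos: [0.6093, -0.0249, 0.3788]
orientation: [-179.4, -0.0, -83.5]
force: [0.6, -0.2, -0.8]
opening: 0.0518
gripper_force: 30.0
42.13 p [ 0.6076 -0.0249  0.3707] rpy [ 1.8e+02  5.0e-02 -9.0e-02] J [ 16.  16. -11.  -0. -63.  74.] F [ 0.1 -0.5 -2.1] op 0.0513 gf 30.0
spin -0.001 shift after spin [-0.3131  1.8257  0.0036] shift before spin [-0.3102  1.8262  0.0036]
```

```bash
python3 -m creep '[[[-0.034,0.2,0,0,0],[-0.034,0.2,0,0,0],[-0.034,0.2,0,0,0],[-0.034,0.2,0,0,0],[-0.034,0.2,0,0,0],[-0.034,0.2,0,0,0],[-0.034,0.2,0,0,0],[-0.034,0.2,0,0,0]]]'>/dev/null;python3 -m creep '[[[-0.034,0.2,0,0,0],[0,0.026,0,0,0],[0,0,0,0,0],[0,0,0,0,0]]]'>/dev/null;python3 - <<'E'
from h import *
s=snapshot('wrist');o=st();save(s,'w13.png');go(.545,-.39,.1947,0)
print([(np.round(ray(s,d['uv'],0,o)[:2],4).tolist(),round(d['confidence'],2)) for d in nets.landmark_of(s,'tray')[:2]])
E
```

```text
43.18 p [ 0.5471 -0.3898  0.3708] rpy [-1.7997e+02  4.0000e-02 -3.0000e-02] J [-19.  21.  -2.  -0. -66. 109.] F [ 0.1  0.5 -2.1] op 0.0518 gf 30.0
spin -0.0003 shift after spin [-0.0107  0.001   0.8805] shift before spin [-0.0107  0.0011  0.8805]
[]
```

View pics/w13.png

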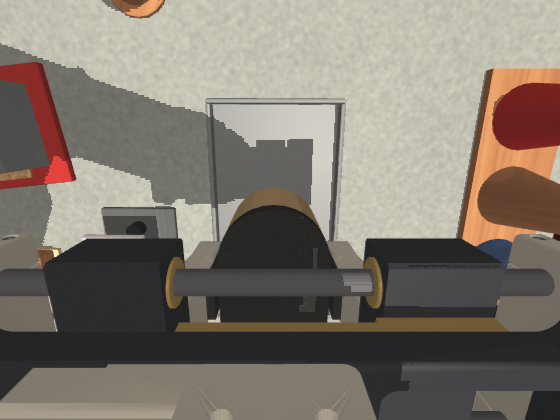

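```bash
python3 - <<'E'
from h import *
s=snapshot('wrist');o=telemetry.get_obs()
for uv in((207,101),(345,101),(213,235),(341,235)): print(ray(s,uv,.022,o)[:2].round(4))
E
python3 -m creep '[[[-0.01,0.01,0.15,0,0],[0,0,0.15,0,0],[0,0,0.15,0,0],[0,0,0.15,0,0],[0,0,0.15,0,0],[0,0,0.08,0,0],[0,0,0.03,0,0],[0,0,0,0,0]]]';python3 -m creep '[[[0,0,0.01,0,0],[0,0,0,0,0]]]'
```

```text
[ 0.6467 -0.3189]
[ 0.6472 -0.4649]
[ 0.4958 -0.3173]
[ 0.4963 -0.4706]
clock: 43.95
tool_pos: [0.5453, -0.391, 0.1979]
orientation: [-179.9, 0.1, 0.2]
force: [0.2, -0.5, -0.8]
opening: 0.0524
gripper_force: 30.0
clock: 44.12
tool_pos: [0.5461, -0.392, 0.1989]
orientation: [179.9, -0.1, 0.1]
force: [0.2, -0.3, -2.0]
opening: 0.0518
gripper_force: 30.0
```

```bash
python3 -m creep '[[[0,0,0.01,0,0],[0,0,0,0,0],[0,0,0,0,0]]]';python3 -m creep '[[[0,0,0.01,0,0],[0,0,0,0,0],[0,0,0,0,0]]]'
```

```text
clock: 44.37
tool_pos: [0.5453, -0.3922, 0.1961]
orientation: [180.0, -0.1, 0.1]
force: [0.1, -0.2, -1.3]
opening: 0.0517
gripper_force: 30.0
clock: 44.62
tool_pos: [0.5455, -0.3923, 0.1947]
orientation: [179.9, -0.1, 0.1]
force: [-0.7, 1.3, 5.6]
opening: 0.0514
gripper_force: 30.0
```

Contact. Release, rise, return for the other heel.

```bash
python3 -m creep '[[[0,0,-0.001,0,0.75],[0,0,0,0,0.75],[0,0,0,0,0.75],[0,0,0,0,0.75],[0,0,-0.1,0,0.75],[0,0,-0.2,0,0.75],[0,0,-0.2,0,0.75],[0,0,-0.2,0,1]]]';python3 -m creep '[[[0,0,-0.18,0,1],[0.025,-0.2,0,0,1],[0.025,-0.2,0,0,1],[0.025,-0.2,0,0,1],[0.025,-0.2,0,0,1],[0.025,-0.2,0,0,1],[0.025,-0.2,0,0,1],[0.025,-0.2,0,0,1]]]'>/dev/null; python3 -m creep '[[[0.025,-0.2,0,0,1],[0.025,-0.2,0,0,1],[0.025,-0.2,0,0.079,1],[0,0,0,0.079,1],[0,0,0,0.079,1],[0,0,0,0.079,1],[0,0,0,0.079,1],[0,0,0,0.079,1]]]'>/dev/null;python3 -m creep '[[[0,0,0,0.079,1],[0,0,0,0.079,1],[0,0,0,0.079,1],[0,0,0,0.079,1],[0,0,0,0.079,1],[0,0,0,0.062,1],[0,0,0,0,1],[0,0,0,0,1]]]'>/dev/null;python3 -c "
from h import *
t=snapshot('top');heels(t,None,.008)
o=st();s=snapshot('wrist');heels(s,o,.012)
go(.602,.0471,.2,-83.6)"
```

```text
clock: 45.28
tool_pos: [0.5449, -0.3921, 0.3346]
orientation: [-180.0, 0.1, 0.1]
force: [0.4, 0.2, -1.0]
opening: 0.0686
gripper_force: 0.0
heel [441. 191.] [59. 56. 50.] 0.96 (np.float64(0.5498), np.float64(-0.3902), np.float64(179.1), np.float64(0.873))
47.38 p [0.5944 0.0066 0.3695] rpy [180.    -0.   -83.28] J [ 19.  14. -13.   0. -63. -13.] F [ 0.3 -0.2 -0.6] op 0.0874 gf 0.0
heel [262. 239.] [42. 38. 33.] 0.82 (np.float64(0.6001), np.float64(0.0568), np.float64(97.1), np.float64(0.944))
spin 0.0028 shift after spin [-0.1969 -0.0604  0.8473] shift before spin [-0.1967 -0.0612  0.8473]
```

```bash
python3 -m creep '[[[-0.1,-0.03,0,0.003,1],[-0.1,-0.03,0,0,1],[0,0,0.16,0,1],[0,0,0.16,0,1],[0,0,0.16,0,1],[0,0,0,0,1],[0,0,0,0,1]]]' >/dev/null;python3 - <<'E'
from h import *
o=st();s=snapshot('wrist');heels(s,o,.012);go(.602,.0471,.2,-83.6)
E
```

```text
48.07 p [0.6016 0.0475 0.2725] rpy [ 1.798e+02 -8.000e-02 -8.367e+01] J [ 23.  21. -18.   0. -52. -17.] F [1.3 0.6 0.7] op 0.0877 gf 0.0
heel [273. 230.] [47. 43. 37.] 0.59 (np.float64(0.6002), np.float64(0.0555), np.float64(97.0), np.float64(0.843))
spin -0.0008 shift after spin [0.0034 0.0045 0.3771] shift before spin [0.0034 0.0045 0.3771]
```

```bash
python3 -m creep '[[[0,0,0.15,0,1],[0,0,0.13,0,1],[0,0,0.085,0,1],[0,0,0,0,1],[0,0,0,0,1]]]' >/dev/null;python3 -m creep '[[[0,0,0,0,0],[0,0,0,0,0],[0,0,0,0,0],[0,0,0,0,0],[0,0,0,0,0],[0,0,0,0,0],[0,0,0,0,0]]]'; python3 -m creep '[[[0,0,-0.1,0,0],[0,0,-0.2,0,0],[0,0,-0.2,0,0],[0,0,-0.2,0,0],[0,0,-0.15,0,0],[0,0,0,0,0]]]'; python3 -m creep '[[[0,0,0,-0.079,0],[0,0,0,-0.079,0],[0,0,0,-0.079,0],[0,0,0,-0.079,0],[0,0,0,-0.079,0],[0,0,0,-0.079,0],[0,0,0,-0.079,0],[0,0,0,-0.079,0]]]' >/dev/null;  python3 -m creep '[[[0,0,0,-0.079,0],[0,0,0,-0.079,0],[0,0,0,-0.079,0],[0,0,0,-0.061,0],[0,0,0,0,0],[0,0,0,0,0]]]' >/dev/null; python3 -c "
from h import *
st();go(.487,-.392,.37,0)"
```

```text
clock: 49.17
tool_pos: [0.6019, 0.0477, 0.2008]
orientation: [-180.0, 0.0, -83.7]
force: [0.9, -0.3, 3.6]
opening: 0.0517
gripper_force: 30.0
clock: 49.67
tool_pos: [0.6034, 0.0479, 0.3781]
orientation: [-179.4, 0.1, -83.7]
force: [1.1, 0.2, -0.3]
opening: 0.0517
gripper_force: 30.0
50.83 p [0.6018 0.0477 0.37  ] rpy [ 1.7999e+02  4.0000e-02 -2.2000e-01] J [ 23.  15. -12.  -0. -63.  67.] F [-0.4  0.8 -0.9] op 0.052 gf 30.0
spin -0.0024 shift after spin [-0.5738  2.1984 -0.    ] shift before spin [-0.5655  2.2006 -0.    ]
```

```bash
python3 -m creep '[[[-0.052,0.2,0,-0.0024,0],[-0.052,0.2,0,0,0],[-0.052,0.2,0,0,0],[-0.052,0.2,0,0,0],[-0.052,0.2,0,0,0],[-0.052,0.2,0,0,0],[-0.052,0.2,0,0,0],[-0.052,0.2,0,0,0]]]'>/dev/null;python3 -m creep '[[[-0.052,0.2,0,0,0],[-0.052,0.2,0,0,0],[-0.052,0.2,0,0,0],[0,0,0,0,0],[0,0,0,0,0],[0,0,0,0,0]]]'>/dev/null;python3 - <<'E'
from h import *
s=snapshot('wrist');o=st();save(s,'w14.png');heels(s,o,.005);go(.487,-.392,.1938,0)
E
```

```text
52.05 p [ 0.4888 -0.3922  0.3702] rpy [-1.7998e+02  2.0000e-02  8.0000e-02] J [-21.  17.  -9.  -0. -64. 111.] F [ 0.1 -0.2 -0.6] op 0.0521 gf 30.0
heel [271. 257.] [64. 57. 47.] 0.67 (np.float64(0.4334), np.float64(-0.4104), np.float64(84.3), np.float64(0.326))
heel [272. 140.] [59. 57. 54.] 0.57 (np.float64(0.5531), np.float64(-0.3922), np.float64(0.5), np.float64(0.975))
spin 0.0018 shift after spin [-0.0101  0.0009  0.883 ] shift before spin [-0.0101  0.0009  0.883 ]
```

View pics/w14.png

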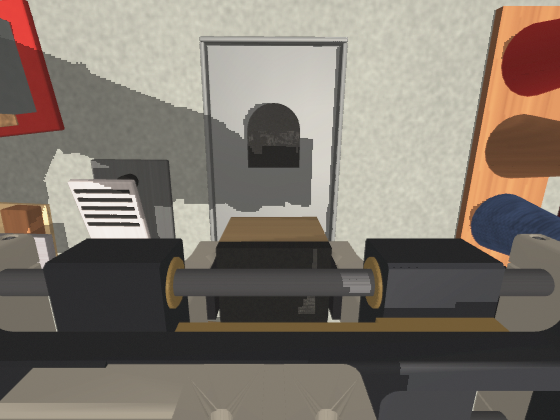

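```bash
python3 -m creep '[[[-0.01,0,0.15,0,0],[0,0,0.15,0,0],[0,0,0.15,0,0],[0,0,0.15,0,0],[0,0,0.15,0,0],[0,0,0.08,0,0],[0,0,0.03,0,0],[0,0,0,0,0]]]';python3 -m creep '[[[0,0,0.01,0,0],[0,0,0,0,0],[0,0,0,0,0]]]'
```

```text
clock: 52.77
tool_pos: [0.487, -0.3914, 0.1972]
orientation: [-179.9, 0.1, 0.3]
force: [0.7, 0.1, 0.1]
opening: 0.0519
gripper_force: 30.0
clock: 53.02
tool_pos: [0.4874, -0.3926, 0.1981]
orientation: [179.9, -0.1, 0.2]
force: [-0.1, -0.7, -0.1]
opening: 0.052
gripper_force: 30.0
```

```bash
python3 -m creep '[[[0,0,0.012,0,0],[0,0,0,0,0],[0,0,0,0,0]]]';python3 -m creep '[[[0,0,0.008,0,0],[0,0,0,0,0],[0,0,0,0,0]]]'
```

```text
clock: 53.27
tool_pos: [0.4867, -0.3927, 0.1945]
orientation: [180.0, -0.0, 0.2]
force: [-0.4, 0.4, -0.3]
opening: 0.0516
gripper_force: 30.0
clock: 53.52
tool_pos: [0.4869, -0.3927, 0.1938]
orientation: [180.0, -0.0, 0.2]
force: [-2.5, 2.6, 9.4]
opening: 0.0516
gripper_force: 30.0
```

```bash
python3 -m creep '[[[0,0,-0.001,0,0.75],[0,0,0,0,0.75],[0,0,0,0,0.75],[0,0,0,0,0.75],[0,0,-0.1,0,0.75],[0,0,-0.2,0,0.75],[0,0,-0.2,0,0.75],[0,0,-0.2,0,0.75]]]';python3 -m creep '[[[0,0,-0.2,0,0.75],[0.05,0.19,0,0,0.75],[0.05,0.19,0,0,0.75],[0.05,0.19,0,0,0.75],[0.05,0.1,0,0,0.75],[0,0,0,0,0.75],[0,0,0,0,0.75],[0,0,0,0,0.75]]]'; python3 - <<'E'
from h import *
t=snapshot('top');save(t,'top_end.png');heels(t,None,.005)
E
```

```text
clock: 54.18
tool_pos: [0.4865, -0.3926, 0.3338]
orientation: [-180.0, 0.1, 0.2]
force: [0.3, -0.3, 0.1]
opening: 0.0657
gripper_force: 0.0
clock: 54.85
tool_pos: [0.527, -0.5263, 0.3719]
orientation: [-180.0, 0.1, 0.2]
force: [0.2, 0.1, -0.2]
opening: 0.0657
gripper_force: 0.0
heel [441. 214.] [58. 55. 49.] 0.64 (np.float64(0.4774), np.float64(-0.3918), np.float64(181.0), np.float64(0.959))
heel [441. 189.] [44. 41. 36.] 0.58 (np.float64(0.5502), np.float64(-0.3912), np.float64(184.6), np.float64(0.866))
```

View pics/top_end.png

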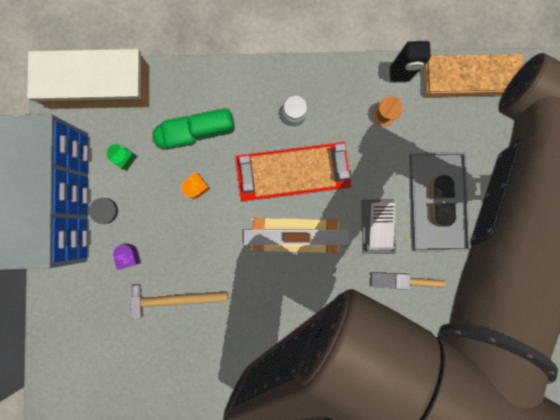

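The picture shows both heels upright in the tray (441,189 and 441,214), the bar flat on its rest (296,237), the press empty with the pedal up, and the bystanders where they started.

```bash
python3 -c "
from h import *
print(workorder.close_job())"
```

```text
the job is handed in; nothing more can be done
None
```

The job is handed in: the two heels present were pressed with the pedal held at its stop for over two seconds, then stood upright in the grey tray, and the bar is back on its rest; the hand-in call gave no verdict.

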